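# Hand-run a tube carrier along a sample track into its read bay

### The arm

A 6-joint arm with a two-finger parallel gripper is mounted at the origin on a cart in front of the work surface, level with it; the furniture and walls round the work are solid. World frame = base frame: x ahead of the robot, y to its left, z up, the work surface at z = 0. Lengths are in m, angles in rad, forces in N, time in s.
With the tool pointing down it reaches from about 0.3 to 0.875 m from the base axis. Payload 6.4 kg.
Tool frame: the origin (TCP) lies at the very end of the fingers, on their centre line; the grasp point (between the pads) lies 19 mm behind it (ctrl.grip_point_offset is the z of the grasp point in the tool frame, in m); z points along the fingers, y is the direction in which the jaws open and shut (so a half turn about z gives the same grasp; the last joint's range is limited). The gripper opens to 85 mm and grips with 20 to 120 N. Pads are 22 mm wide; open, the fingers measure 114 mm over their backs; the gripper's body (76 mm by 85 mm) begins 54 mm behind the grasp point. The pads swing forward as they close: fully open they stand 13 mm farther back than shut.
Start: joints at [0.971, 0.181, 1.607, -0, 1.354, -0.206], TCP at [0.221, 0.531, 0.231] pointing down, gripper open.
Joint ranges: [-2.99, 2.99], [-0.89, 2.07], [0.3, 2.58], [-1.14, 4.28], [0, 2.63], [-3.12, 3.12]. Speed limits (rad/s): [2.57, 2.57, 3.01, 3.14, 3.14, 3.14].

### API

Orientations are given as a unit quaternion [w, x, y, z].
In Python, from bench import status, cams, ctrl gives the robot as it stands.
- The arm moves only by the shell command python3 -m handwheel 'ROWS'. ROWS is JSON, a list of rows, each an object with "grip": the finger opening in cm, from 0 to 8.54; "linear": the shift along the tool's x, y, z in cm, a list of three; "rotation": the turn, a rotation vector about the tool's x, y, z in degrees, a list of three. A call has 1 to 12 rows; each row is the pose to reach, as a shift and turn from the pose commanded when the call began, along the tool's axes at that moment; what a row does not reach only later rows make up. A row lasts 1/12 s, in which the tool goes at most 41.7 mm and 7.16 degrees, less where a joint would pass 70% of its speed; a pose out of reach is approached as far as the arm can. A call with a gripper value outside its range is refused whole. The fingers move at their own pace and stop on an object; the grip force is fixed at half the most. Time passes only in rows, so rows that repeat a pose let the fingers close. It gives the time, the measured TCP pose, the force and the opening at its end, in the units of the state.
- status.get_obs(): the state, without advancing time (a new reading comes with each control period).
- cams.camera(name): name is "scene" or "top" or "wrist"; returns the picture (400x640x3 uint8, red, green, blue); there is no depth.
- cams.camera_info(name): a dict with "fovy" (degrees; the focal length in pixels is half the picture's height over the tangent of half this angle, whatever the lens; pixels are square), "cx", "cy" (the principal point, pixels), "k1" (the pictures are not rectified: a ray, as slopes to the right and down, at radius r is drawn at 1 + k1 r^2 times it, then the intrinsics apply), "world_from_camera" (4x4, takes a point from camera to world coordinates); the wrist camera has in their place "mount" (4x4, takes a point from camera to tool coordinates, whose origin is the TCP and whose axes are the flange's). Camera axes: x right, y down, z forward; pixel columns grow to the right and rows downward; lengths in m; the calibration is good to about 2 mm. A picture is of the moment at which its call begins: read the wrist's pose just before it. camera_info takes no time and is no camera call.
- ctrl.hand_in(): hands the job in, once; it reports no verdict.
The state is a dict: "time_s": time; "q": joint angles; "dq": joint speeds; "joint_efforts": joint torques, N m; "eef_pos": TCP position; "eef_rot": TCP orientation; "wrist_force": force on the tool from outside, world axes, zero at the start; "torque": the same for the moment, N m; "opening": opening from 0.0 (shut) to 1.0 (fully open).
Only numpy, scipy, OpenCV 4.12 (cv2) and the standard library are available. Lean on these libraries where they do the work, as an engineer would, in place of code of your own. Each camera call takes 0.05 s, during which the arm holds its last target.

### The job

Check the sample track by hand: with the fingertips, push the tube carrier along its lane, through both bends and on into the bay at the lane's end, until the sprung pawl has snapped back behind it. Push it slowly and lightly, always standing on the belt: do not grip, lift, tip or flick it. Leave the empty spare carrier and the other things on the bench where they are.

Things in the scene. Friction and masses are not known exactly. Their poses are not given: they have to be found in the camera images.
- track: Sample track, fixed: grey base plate 166 x 240 mm, its top 14 mm above the bench. Origin on the bench under the lane's middle. On it one S-shaped lane (black belt, standing still), 46 mm wide between aluminium walls 12 mm high, 5 mm thick. Lane: 55 mm straight to the track's -y, 50 degree bend (centre-line radius 55 mm) to +x, 8 mm straight, 50 degree bend back, 50 mm straight to the bay
- carrier: The carrier to push: loose white round puck, 42 mm diameter, 30 mm high, with a short capped tube (cap 16 mm wide) standing in it up to 62 mm above the puck's underside; about 80 g, friction about 0.25. It starts in the lane's entry straight. Origin at the centre of its underside, z along its axis. Its body's upper 18 mm stand above the lane walls, where fingertips can push it
- spare_carrier: Spare carrier: the same white puck, 42 x 30 mm, without a tube; stands loose on a ring mark on the base plate, beside the lane. Origin at the centre of its underside. Leave it alone
- lane_entry (a point): Point on the lane's centre line at belt level: its open entry end
- bend1_in (a point): Centre line at belt level: end of the entry straight, start of the first bend
- bend1_mid (a point): Centre line at belt level: half way round the first bend
- lane_mid (a point): Centre line at belt level: middle of the short straight between the bends
- bend2_mid (a point): Centre line at belt level: half way round the second bend
- bend2_out (a point): Centre line at belt level: end of the second bend, start of the bay straight
- bay (a point): Bay centre at belt level: the carrier's origin comes here when it stands against the stop plate (16 mm high, 21.5 mm beyond, 0.5 mm play). Beside it, on the track's +x side, a grey reader housing, top 61 mm above the bench, face 40 mm from the bay centre
- pawl (a joint): Sprung pawl on the bay's other side, lower than the walls: steel arm 32 mm long with a small white roller, hinged outside the lane. 0 = roller 9 mm inside the lane, just behind a carrier in the bay; about 0.25 to 0.32 rad = pushed aside by a passing carrier (2 to 5 N); its spring brings it back
- label_roll: Bystander: white label roll 68 mm in diameter, 50 mm high, standing to the right of the grey sheet-metal easel; origin at the centre of its underside
- thermometer: Bystander: yellow handheld instrument 140 x 68 x 23 mm lying to the right of the track; origin at the centre of its underside
- marker_2: Bystander: felt marker 138 mm long, 19 mm thick, lying along the bench's front edge; origin under its middle
Not all that is in view belongs to the job. Leave any purple or red look-alike of the carrier alone.

How it is judged:
On the way, in this order (a step that is already met when the one before it is completed fails the run):
1. the carrier is pushed through the first bend to the middle of the lane (horizontal distance between carrier and lane_mid below 0.012 m and contact force between the fingers and carrier above 0.02 N).
2. the carrier stands in the bay and the pawl is back behind it (horizontal distance between carrier and bay below 0.004 m and value of joint pawl below 0.06 rad), for 0.2 s.
At the end, for the whole second after the job is handed in: The carrier stands upright on the belt, at rest, its axis within 4 mm of the bay centre, with the pawl sprung back behind it (under 0.06 rad); the spare carrier is within 20 mm of where it stood (all of step 2 and z of carrier in the frame of bay below 0.003 m and angle between carrier's own z axis and vertical below 0.05 rad and linear speed of carrier below 0.01 m/s and distance of spare_carrier from where it was at the start of the episode below 0.02 m); the robot touches nothing.
It fails at once if the carrier is lifted more than 6 mm off the belt (z of carrier in the frame of bay above 0.006 m).
It fails at once if the carrier is tipped more than about 14 degrees (angle between carrier's own z axis and vertical above 0.25 rad).
It fails at once if the carrier is gripped, or pushed with more than 25 N (contact force between the fingers and carrier above 25 N).
It fails at once if the carrier is flicked: it moves faster than 0.3 m/s (linear speed of carrier above 0.3 m/s).
It fails at once if the spare carrier, label roll, instrument or marker is moved more than 20 mm (distance of any of spare_carrier, label_roll, thermometer, marker_2 from where it was at the start of the episode above 0.02 m).
It also fails if it takes over 51 s, if anything falls off the work surface, if the arm or the gripper's body presses on something with over 40 N, if the wrist force passes 120 N, or if a joint passes its speed limit or range.

## Working session

There is one attempt and no reset: what is moved stays moved. The work goes in short steps, Python scripts to look and compute and a shell command to move; the robot and the scene stay as the last step left them, time stands still between calls to the robot, and variables do not carry over. Pictures are saved under pics/ and viewed, and the job is handed in when it is done.

```bash
ls; mkdir -p pics; cat > h.py <<'E'
import numpy as np, cv2
from bench import status, cams, ctrl
def snap(n,f):
    im=cams.camera(n); cv2.imwrite('pics/'+f,im[:,:,::-1]); return im
def K(n):
    i=cams.camera_info(n); f=200/np.tan(np.radians(i['fovy'])/2); return i,f
def ray(n,u,v,T=None):
    i,f=K(n); xd=(u-i['cx'])/f; yd=(v-i['cy'])/f
    rd=np.hypot(xd,yd); r=rd
    for _ in range(30): r=rd/(1+i['k1']*r*r)
    s=r/rd if rd>0 else 1
    d=np.array([xd*s,yd*s,1.])
    T=np.array(i['world_from_camera']) if T is None else T
    return T[:3,3],T[:3,:3]@d
def plane(n,u,v,z,T=None):
    o,d=ray(n,u,v,T); return o+d*(z-o[2])/d[2]
def proj(n,p,T=None):
    i,f=K(n); T=np.array(i['world_from_camera']) if T is None else T
    c=T[:3,:3].T@(np.asarray(p)-T[:3,3]); x,y=c[:2]/c[2]; s=1+i['k1']*(x*x+y*y)
    return np.array([f*x*s+i['cx'],f*y*s+i['cy']])
E
python3 - <<'E'
from h import *
print(status.get_obs())
for n in('scene','top','wrist'): print(n,cams.camera_info(n)); snap(n,n+'0.png')
E
```

```text
pics
{'time_s': 0.0, 'q': array([ 9.70674873e-01,  1.81556895e-01,  1.60800504e+00,  2.51460639e-05,
        1.35380314e+00, -2.06315631e-01]), 'dq': array([-0.00140762,  0.00027896, -0.00023501, -0.00112048, -0.00054404,
       -0.00090196]), 'joint_efforts': array([ 1.21153453e-04, -4.44878697e+01, -3.51332474e+01, -1.29870823e-04,
        9.03519831e-03, -7.45716449e-07]), 'eef_pos': array([0.22029716, 0.53052799, 0.23037668]), 'eef_rot': array([-3.59023848e-04,  1.95635618e-01,  9.80676256e-01, -8.10323513e-04]), 'wrist_force': array([-0.5057091 , -0.1625784 , -0.04049143]), 'torque': array([-0.00051109,  0.02817543,  0.05036864]), 'opening': 1.0018312642304503}
scene {'fovy': 55.677890160184674, 'cx': 313.8664233680298, 'cy': 199.02863246157295, 'k1': 0.011551405326591406, 'world_from_camera': array([[-0.75258698, -0.3165373 ,  0.5774227 , -0.05773816],
       [-0.65827739,  0.33921986, -0.67201247,  0.71323555],
       [ 0.01684376, -0.88585214, -0.4636618 ,  0.46207282],
       [ 0.        ,  0.        ,  0.        ,  1.        ]])}
top {'fovy': 42.36623398751528, 'cx': 320.0010796112728, 'cy': 199.5075521378662, 'k1': -0.12829789482736453, 'world_from_camera': array([[ 0.02877881, -0.99471143,  0.09859492,  0.35447785],
       [-0.99943474, -0.02691939,  0.02013812,  0.08345487],
       [-0.01737751, -0.09911874, -0.99492386,  1.25470094],
       [ 0.        ,  0.        ,  0.        ,  1.        ]])}
wrist {'fovy': 71.51337128191064, 'cx': 318.5026420664276, 'cy': 203.6238164892509, 'k1': -0.009276356347690905, 'mount': array([[-9.29926815e-04, -9.55242322e-01, -2.95822991e-01,
         7.73572946e-02],
       [ 9.99999254e-01, -1.12259888e-03,  4.81463062e-04,
        -2.90385133e-05],
       [-7.92004452e-04, -2.95822322e-01,  9.55242653e-01,
        -1.43627062e-01],
       [ 0.00000000e+00,  0.00000000e+00,  0.00000000e+00,
         1.00000000e+00]])}
```

View pics/scene0.png

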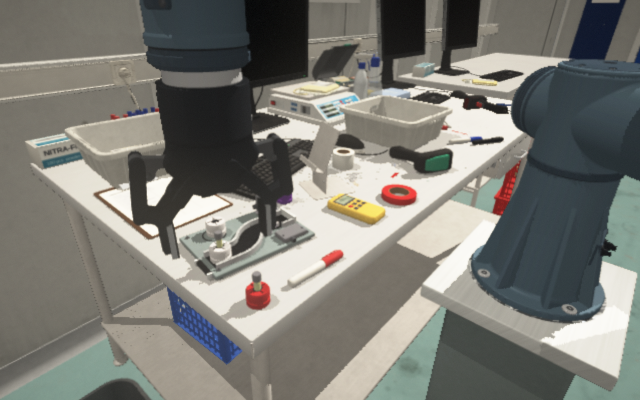

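View pics/top0.png

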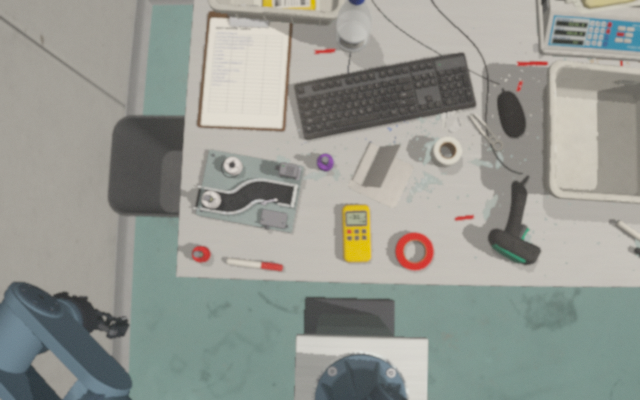

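View pics/wrist0.png

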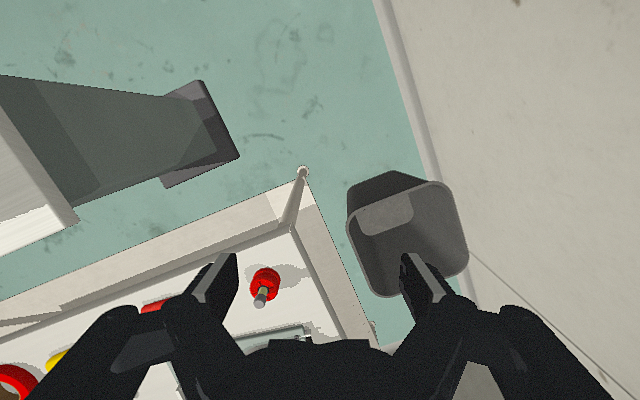

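```bash
python3 - <<'E'
from h import *
im=cv2.imread('pics/top0.png'); c=im[140:280,175:315]
cv2.imwrite('pics/topc.png',cv2.resize(c,None,fx=4.2,fy=4.2,interpolation=cv2.INTER_CUBIC))
im=cv2.imread('pics/scene0.png'); c=im[195:315,165:355]
cv2.imwrite('pics/scc.png',cv2.resize(c,None,fx=4.2,fy=4.2,interpolation=cv2.INTER_CUBIC))
E
```

```text
(no output)
```

View pics/topc.png

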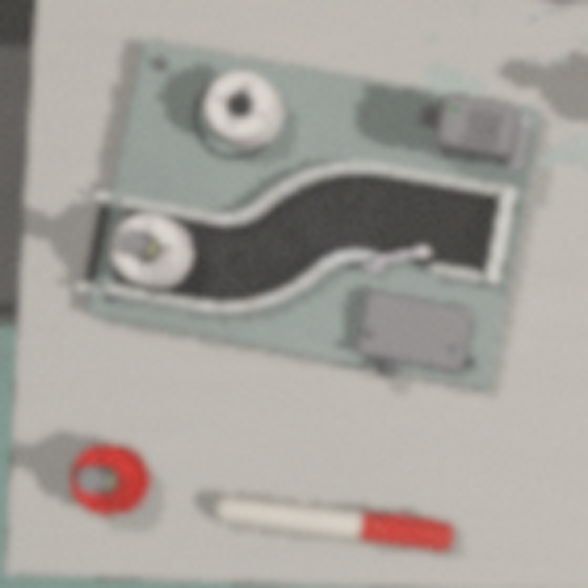

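View pics/scc.png

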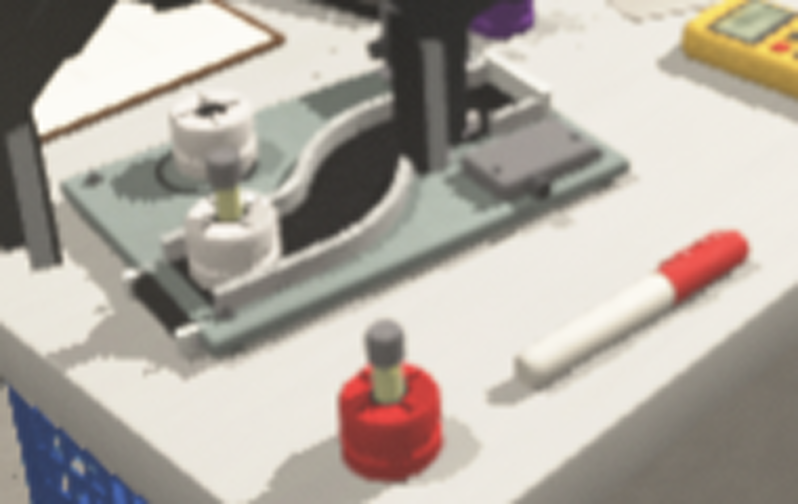

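```bash
python3 - <<'E'
from h import *
im=cv2.imread('pics/top0.png')
def c2(u,v): return u/4.2+175-.5,v/4.2+140-.5
for nm,(u,v),z in [('TL',(130,40),.014),('TR',(545,105),.014),('BR',(495,393),.014),('carrier',(152,250),.044),('spare',(242,110),.044),('stopT',(517,186),.026),('stopB',(495,282),.026),('entT',(103,193),.026),('entB',(78,290),.026),('roller',(424,252),.022)]:
    p=plane('top',*c2(u,v),z); print(nm,p.round(4))
E
```

```text
TL [0.595  0.3949 0.014 ]
TR [0.5621 0.1494 0.014 ]
BR [0.3945 0.1727 0.014 ]
carrier [0.4686 0.3682 0.044 ]
spare [0.55   0.3204 0.044 ]
stopT [0.5127 0.1632 0.026 ]
stopB [0.4573 0.174  0.026 ]
entT [0.5026 0.4029 0.026 ]
entB [0.446  0.4146 0.026 ]
roller [0.4738 0.2156 0.022 ]
```

```bash
cat >> h.py <<'E'
from scipy.spatial.transform import Rotation as R
def tool():
    o=status.get_obs(); q=o['eef_rot']; return np.array(o['eef_pos']),R.from_quat([q[1],q[2],q[3],q[0]])
def goto(p,ang):
    """shift (cm, tool axes) and rotvec (deg) to reach TCP p with tool x at heading ang deg, tool down"""
    p0,r0=tool(); a=np.radians(ang); x=[np.cos(a),np.sin(a),0]; z=[0,0,-1.]; y=np.cross(z,x)
    r1=R.from_matrix(np.array([x,y,z]).T)
    print('lin cm',(r0.inv().apply(np.array(p)-p0)*100).round(2),'rot deg',np.degrees((r0.inv()*r1).as_rotvec()).round(2))
E
python3 -c "
from h import *
goto([.49,.22,.36],-97.8)"
```

```text
lin cm [-36.82 -18.36 -12.93] rot deg [-4.0000e-02 -8.0000e-02 -1.0476e+02]
```

```bash
python3 -m handwheel '[{"grip":0,"linear":[-9,-4.5,-6],"rotation":[0,0,-14]},{"grip":0,"linear":[-12,-6,-9],"rotation":[0,0,-21]},{"grip":0,"linear":[-15,-7.5,-11],"rotation":[0,0,-28]},{"grip":0,"linear":[-18,-9,-12.9],"rotation":[0,0,-35]},{"grip":0,"linear":[-21,-10.5,-12.9],"rotation":[0,0,-42]},{"grip":0,"linear":[-24,-12,-12.9],"rotation":[0,0,-49]},{"grip":0,"linear":[-27,-13.5,-12.9],"rotation":[0,0,-56]},{"grip":0,"linear":[-30,-15,-12.9],"rotation":[0,0,-63]},{"grip":0,"linear":[-33,-16.5,-12.9],"rotation":[0,0,-70]},{"grip":0,"linear":[-36.8,-18.4,-12.9],"rotation":[0,0,-77]},{"grip":0,"linear":[-36.8,-18.4,-12.9],"rotation":[0,0,-84]},{"grip":0,"linear":[-36.8,-18.4,-12.9],"rotation":[0,0,-91]}]'
python3 -c "
from h import *
goto([.49,.22,.36],-97.8)"
```

```text
time_s: 1.15
eef_pos: [0.4921, 0.2164, 0.36]
eef_rot: [-0.0, -0.483, 0.875, -0.001]
wrist_force: [-0.7, 0.5, 0.5]
opening: 0.004
lin cm [-0.19  0.37  0.  ] rot deg [ -0.05  -0.06 -24.38]
```

```bash
python3 -m handwheel '[{"grip":0,"linear":[0,0,0],"rotation":[0,0,-7]},{"grip":0,"linear":[0,0,0],"rotation":[0,0,-14]},{"grip":0,"linear":[0,0,0],"rotation":[0,0,-21]},{"grip":0,"linear":[0,0,0],"rotation":[0,0,-24.4]},{"grip":0,"linear":[0,0,0],"rotation":[0,0,-24.4]},{"grip":0,"linear":[0,0,0],"rotation":[0,0,-24.4]},{"grip":0,"linear":[0,0,0],"rotation":[0,0,-24.4]}]'
python3 - <<'E'
from h import *
goto([.49,.22,.36],-97.8)
p,r=tool(); np.save('w1.npy',np.r_[p,r.as_quat()]); snap('wrist','w1.png')
snap('top','top1.png')
E
```

```text
time_s: 1.73
eef_pos: [0.4897, 0.2199, 0.3601]
eef_rot: [-0.0, -0.656, 0.755, 0.0]
wrist_force: [0.2, -0.4, -0.5]
opening: -0.0
lin cm [-0.01 -0.03  0.01] rot deg [ 0.02 -0.01 -0.24]
```

View pics/w1.png

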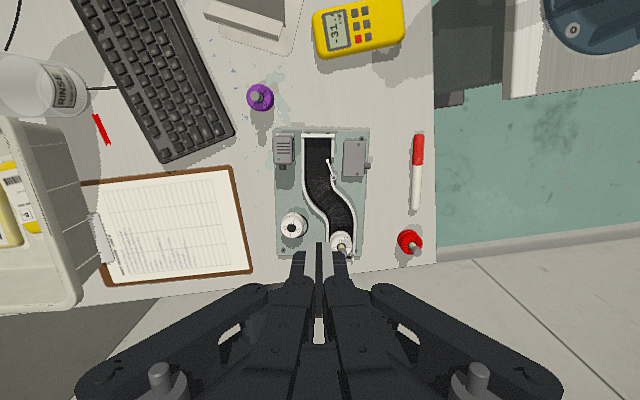

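```bash
python3 -c "
from h import *
goto([.482,.30,.2],-97.8)"
```

```text
lin cm [-7.82  1.88 16.02] rot deg [ 0.01 -0.   -0.2 ]
```

```bash
python3 -m handwheel '[{"grip":0,"linear":[-2,0.5,4],"rotation":[0,0,0]},{"grip":0,"linear":[-4,1,8],"rotation":[0,0,0]},{"grip":0,"linear":[-6,1.5,12],"rotation":[0,0,0]},{"grip":0,"linear":[-7.8,1.9,16],"rotation":[0,0,0]},{"grip":0,"linear":[-7.8,1.9,16],"rotation":[0,0,0]},{"grip":0,"linear":[-7.8,1.9,16],"rotation":[0,0,0]},{"grip":0,"linear":[-7.8,1.9,16],"rotation":[0,0,0]}]'
python3 - <<'E'
from h import *
p,r=tool(); np.save('w2.npy',np.r_[p,r.as_quat()]); im=snap('wrist','w2.png')
c=im[0:280,200:480,::-1]; cv2.imwrite('pics/w2c.png',cv2.resize(c,(588,588),interpolation=cv2.INTER_CUBIC))
E
```

```text
time_s: 2.42
eef_pos: [0.4821, 0.2997, 0.201]
eef_rot: [-0.0, -0.657, 0.754, -0.0]
wrist_force: [0.7, -0.9, 0.1]
opening: -0.001
```

View pics/w2c.png

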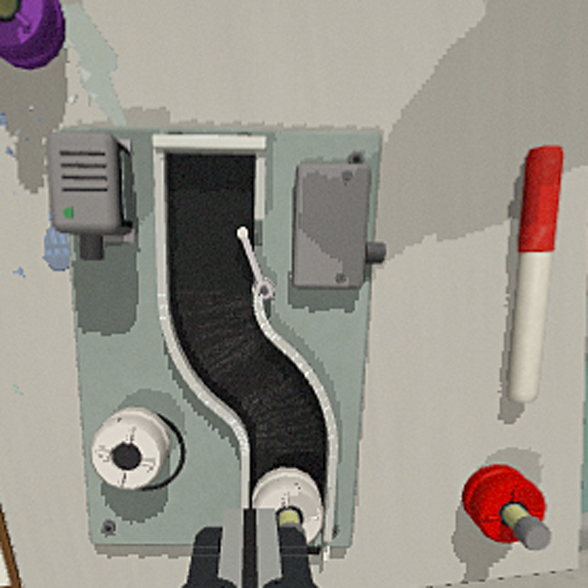

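```bash
cat >> h.py <<'E'
def wT(f=None):
    M=np.array(cams.camera_info('wrist')['mount']); T=np.eye(4)
    if f: a=np.load(f); T[:3,3]=a[:3]; T[:3,:3]=R.from_quat(a[3:]).as_matrix()
    else:
        p,r=tool(); T[:3,3]=p; T[:3,:3]=r.as_matrix()
    return T@M
E
python3 - <<'E'
from h import *
T=wT('w2.npy')
c=lambda u,v:((u+.5)/2.1+200-.5,(v+.5)/2.1-.5)
P={}
for nm,(u,v),z in [('TL',(62,128),.014),('TR',(383,128),.014),('BR',(352,555),.014),('BL',(91,545),.014),('stopTL',(153,135),.030),('stopTR',(267,138),.030),
 ('inL',(167,240),.026),('inR',(256,210),.026),('inL',(167,280),.026),('inR(entry)',(329,470),.026),('outR',(337,470),.026),('inLentry',(250,470),.026),('outLentry',(241,470),.026),('stopIn',(210,153),.014),('spare',(131,448),.044),('roller',(243,233),.022),('carrier top',(288,505),.044)]:
    p=plane('wrist',*c(u,v),z,T); P[nm]=p; print(nm,p.round(4))
E
```

```text
TL [0.5572 0.1541 0.014 ]
TR [0.394 0.177 0.014]
BR [0.4312 0.4202 0.014 ]
BL [0.5945 0.3902 0.014 ]
stopTL [0.5095 0.1669 0.03  ]
stopTR [0.4544 0.176  0.03  ]
inL [0.512 0.216 0.026]
inR [0.4642 0.2079 0.026 ]
inL [0.5157 0.236  0.026 ]
inR(entry) [0.4412 0.3554 0.026 ]
outR [0.4365 0.3561 0.026 ]
inLentry [0.487 0.349 0.026]
outLentry [0.4922 0.3483 0.026 ]
stopIn [0.4838 0.1764 0.014 ]
spare [0.5486 0.3203 0.044 ]
roller [0.4724 0.218  0.022 ]
carrier top [0.4677 0.3659 0.044 ]
```

```bash
cat >> h.py <<'E'
YAW=-8.6; ORG=np.array([.478,.2949])
def lane_local(s):
    """s: arc from lane_mid (+ toward bay). returns local x,y, heading(local angle deg of travel)"""
    sg=np.sign(s) if s else 1; s=abs(s); L=55*np.radians(50)
    # travel dir: -y rotated toward +x by 50 in middle
    d=np.array([np.sin(np.radians(50)),-np.cos(np.radians(50))])
    if s<=4: q=d*s; t=50
    elif s<=4+L:
        a=np.radians(50); b=(s-4)/55; t=50-np.degrees(b)
        q=d*4+55*np.array([np.cos(a-b)-np.cos(a), -(np.sin(a)-np.sin(a-b))])
    else:
        q=lane_local(4+L)[0]+np.array([0,-(s-4-L)]); t=0
    return q*sg,t
def lane(s,off=0):
    q,t=lane_local(s); n=np.array([np.cos(np.radians(t)),np.sin(np.radians(t))])
    q=(q+off*n)/1000; c,sn=np.cos(np.radians(YAW)),np.sin(np.radians(YAW))
    return ORG+np.array([c*q[0]-sn*q[1],sn*q[0]+c*q[1]]), t-90+YAW
SBAY=4+55*np.radians(50)+50; SENT=-(SBAY+5)
def overlay(n,f,out,T=None,box=None,sc=2.1):
    im=cv2.imread('pics/'+f); x0,y0,x1,y1=box; im=cv2.resize(im[y0:y1,x0:x1],None,fx=sc,fy=sc,interpolation=cv2.INTER_CUBIC)
    for off,z,col in((-23,.026,(0,0,255)),(23,.026,(0,0,255)),(0,.014,(0,255,0))):
        for s in np.linspace(SENT,SBAY+21.5,70):
            u=(proj(n,[*lane(s,off)[0],z],T)+.5-[x0,y0])*sc-.5; cv2.circle(im,tuple(int(round(a)) for a in u),1,col,-1)
    cv2.imwrite('pics/'+out,im)
E
python3 - <<'E'
from h import *
print(lane(SBAY),lane(SENT),lane(SBAY+21.5))
overlay('wrist','w2.png','ov1.png',wT('w2.npy'),(200,0,480,280))
overlay('top','top0.png','ov2.png',None,(175,140,315,280),4.2)
E
```

```text
(array([0.48629397, 0.19786514]), -98.6) (array([0.4704537 , 0.39687864]), -98.6) (array([0.48307896, 0.17660688]), -98.6)
```

View pics/ov1.png

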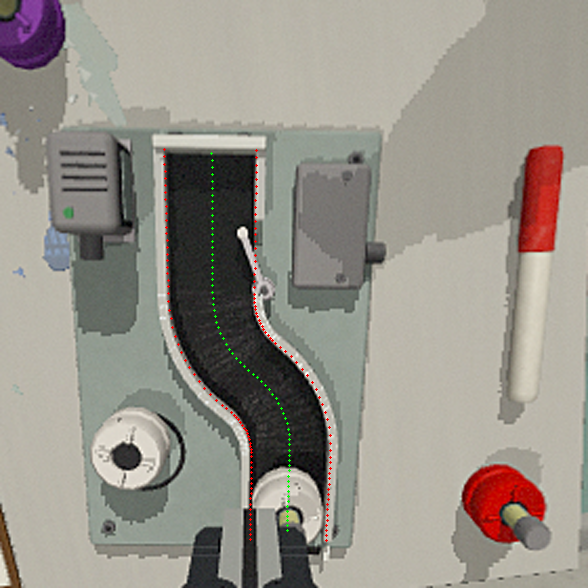

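View pics/ov2.png

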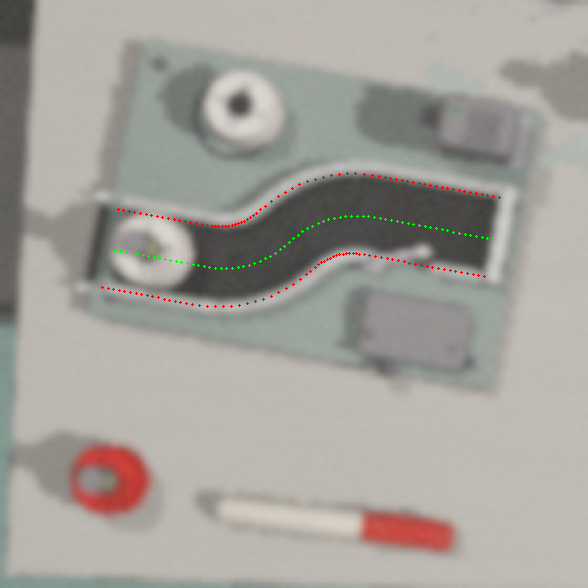

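```bash
cat >> h.py <<'E'
def tcp_for(s,back=32,z=.029):
    p,h=lane(s); a=np.radians(h); return np.array([*(p-back/1000*np.array([np.cos(a),np.sin(a)])),z]),h
E
python3 -c "
from h import *
p,h=tcp_for(-88);print(p,h);goto([p[0],p[1],.15],h);goto(p,h)"
```

```text
[0.47239818 0.40973588 0.029     ] -98.6
lin cm [-10.75   2.61   5.25] rot deg [-0.16  0.05  0.66]
lin cm [-10.74   2.64  17.35] rot deg [-0.16  0.05  0.66]
```

```bash
python3 -m handwheel '[{"grip":0,"linear":[-3,0.7,0],"rotation":[0,0,0.6]},{"grip":0,"linear":[-6,1.4,0],"rotation":[0,0,0.6]},{"grip":0,"linear":[-9,2.1,1],"rotation":[0,0,0.6]},{"grip":0,"linear":[-10.7,2.6,3],"rotation":[0,0,0.6]},{"grip":0,"linear":[-10.7,2.6,5],"rotation":[0,0,0.6]},{"grip":0,"linear":[-10.7,2.6,8],"rotation":[0,0,0.6]},{"grip":0,"linear":[-10.7,2.6,10],"rotation":[0,0,0.6]},{"grip":0,"linear":[-10.7,2.6,10],"rotation":[0,0,0.6]},{"grip":0,"linear":[-10.7,2.6,10],"rotation":[0,0,0.6]},{"grip":0,"linear":[-10.7,2.6,10],"rotation":[0,0,0.6]}]'
python3 - <<'E'
from h import *
p,r=tool(); np.save('w3.npy',np.r_[p,r.as_quat()]); im=snap('wrist','w3.png')
p,h=tcp_for(-88);print(p,h);goto(p,h)
snap('scene','s3.png')
im=cv2.imread('pics/s3.png'); cv2.imwrite('pics/s3c.png',cv2.resize(im[175:325,100:350],None,fx=3.2,fy=3.2,interpolation=cv2.INTER_CUBIC))
E
```

```text
time_s: 3.3
eef_pos: [0.4732, 0.4099, 0.1037]
eef_rot: [0.002, -0.652, 0.758, -0.001]
wrist_force: [0.1, 0.1, 0.5]
opening: 0.0
[0.47239818 0.40973588 0.029     ] -98.6
lin cm [0.06 0.1  7.48] rot deg [-0.25  0.19  0.03]
```

View pics/w3.png

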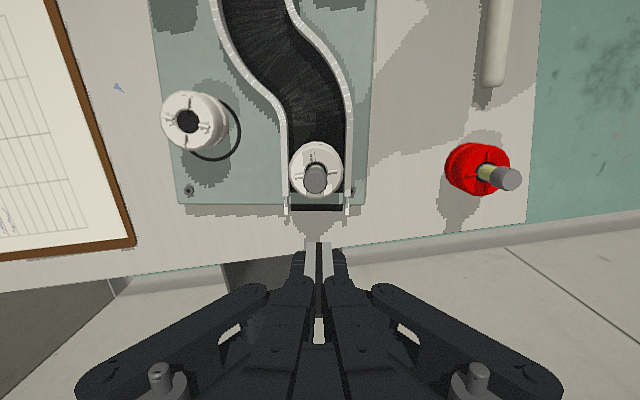

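View pics/s3c.png

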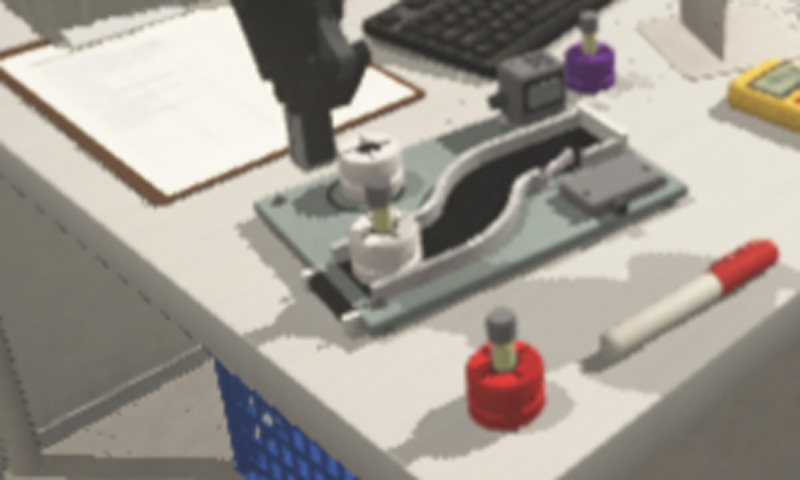

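```bash
python3 - <<'E'
from h import *
T=wT('w3.npy')
for u,v in((290,168),(344,168),(317,142),(317,168)):
    p=plane('wrist',u,v,.044,T); d=(p[:2]-ORG); y=np.radians(YAW); print(p.round(4),(d@[np.cos(y),np.sin(y)]).round(4),(d@[-np.sin(y),np.cos(y)]).round(4))
print(proj('wrist',tool()[0],T), lane_local(-80))
E
```

```text
[0.4867 0.368  0.044 ] -0.0024 0.0736
[0.4473 0.3739 0.044 ] -0.0422 0.0736
[0.4641 0.3524 0.044 ] -0.0223 0.0548
[0.467 0.371 0.044] -0.0223 0.0736
[316.2997442  254.60089056] (array([-22.71085924,  72.70704038]), 0)
```

```bash
python3 -m handwheel '[{"grip":0,"linear":[-0.3,0.1,2.5],"rotation":[-0.25,0.2,0]},{"grip":0,"linear":[-0.3,0.1,5],"rotation":[-0.25,0.2,0]},{"grip":0,"linear":[-0.3,0.1,6.5],"rotation":[-0.25,0.2,0]},{"grip":0,"linear":[-0.3,0.1,7.4],"rotation":[-0.25,0.2,0]},{"grip":0,"linear":[-0.3,0.1,7.4],"rotation":[-0.25,0.2,0]},{"grip":0,"linear":[-0.3,0.1,7.4],"rotation":[-0.25,0.2,0]},{"grip":0,"linear":[-0.3,0.1,7.4],"rotation":[-0.25,0.2,0]}]'
python3 - <<'E'
from h import *
p,r=tool(); np.save('w4.npy',np.r_[p,r.as_quat()]); im=snap('wrist','w4.png')
p,h=tcp_for(-88);print(p,h);goto(p,h)
snap('scene','s4.png')
im=cv2.imread('pics/s4.png'); cv2.imwrite('pics/s4c.png',cv2.resize(im[175:325,100:350],None,fx=3.2,fy=3.2,interpolation=cv2.INTER_CUBIC))
E
```

```text
time_s: 3.98
eef_pos: [0.4716, 0.4132, 0.0282]
eef_rot: [-0.001, -0.653, 0.758, 0.0]
wrist_force: [-0.0, 0.1, -0.6]
opening: -0.002
[0.47239818 0.40973588 0.029     ] -98.6
lin cm [ 0.33 -0.13 -0.08] rot deg [ 0.11 -0.09  0.07]
```

View pics/w4.png

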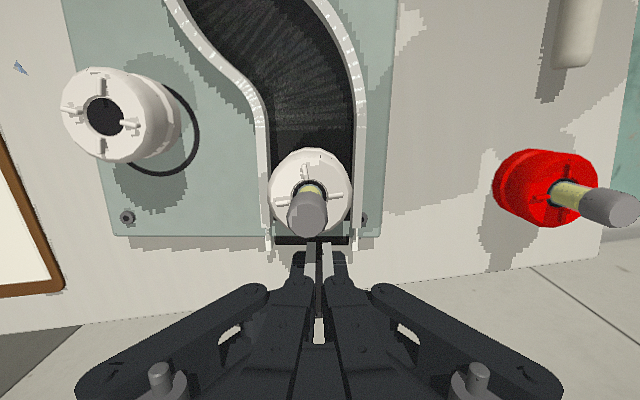

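View pics/s4c.png

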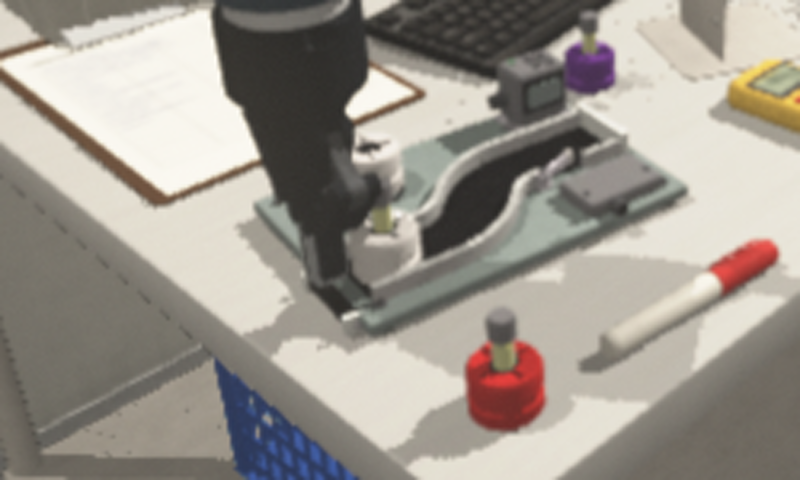

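```bash
cat >> h.py <<'E'
def table(ss,back=32,z=.029):
    for s in ss:
        p,h=tcp_for(s,back,z); print(s,end=' '); goto(p,h)
E
python3 -c "
from h import *
table([-86,-82,-78,-74,-70,-66,-62])"
```

```text
-86 lin cm [ 0.52 -0.14 -0.09] rot deg [ 0.11 -0.09  0.07]
-82 lin cm [ 0.92 -0.14 -0.09] rot deg [ 0.11 -0.09  0.07]
-78 lin cm [ 1.32 -0.14 -0.09] rot deg [ 0.11 -0.09  0.07]
-74 lin cm [ 1.72 -0.14 -0.09] rot deg [ 0.11 -0.09  0.07]
-70 lin cm [ 2.12 -0.14 -0.08] rot deg [ 0.11 -0.09  0.07]
-66 lin cm [ 2.52 -0.14 -0.08] rot deg [ 0.11 -0.09  0.07]
-62 lin cm [ 2.92 -0.14 -0.08] rot deg [ 0.11 -0.09  0.07]
```

```bash
python3 -m handwheel '[{"grip":0,"linear":[0.2,-0.1,-0.1],"rotation":[0,0,0]},{"grip":0,"linear":[0.5,-0.1,-0.1],"rotation":[0,0,0]},{"grip":0,"linear":[0.8,-0.1,-0.1],"rotation":[0,0,0]},{"grip":0,"linear":[1.1,-0.1,-0.1],"rotation":[0,0,0]},{"grip":0,"linear":[1.4,-0.1,-0.1],"rotation":[0,0,0]},{"grip":0,"linear":[1.7,-0.1,-0.1],"rotation":[0,0,0]},{"grip":0,"linear":[2.0,-0.1,-0.1],"rotation":[0,0,0]}]'
python3 - <<'E'
from h import *
p,r=tool(); np.save('w5.npy',np.r_[p,r.as_quat()]); im=snap('wrist','w5.png')
cv2.imwrite('pics/w5c.png',cv2.resize(im[100:300,200:440,::-1],None,fx=3,fy=3,interpolation=cv2.INTER_CUBIC))
E
```

```text
time_s: 4.67
eef_pos: [0.4682, 0.3921, 0.0273]
eef_rot: [-0.003, -0.653, 0.758, 0.001]
wrist_force: [1.3, 0.0, 0.0]
opening: 0.002
```

View pics/w5c.png

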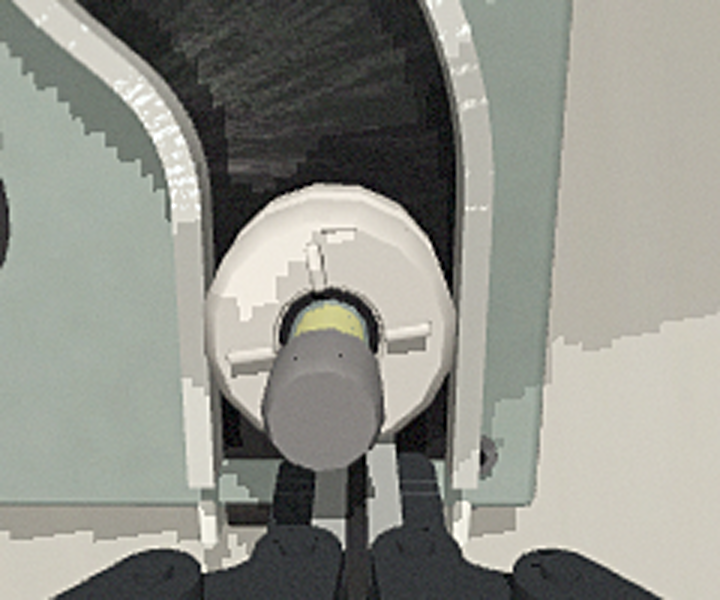

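```bash
python3 - <<'E'
from h import *
for k in range(3):
    o=status.get_obs(); print(o['eef_pos'].round(4),o['eef_rot'].round(4),o['wrist_force'].round(2)); im=cams.camera('wrist')
T=wT()
for u,v in((343/1,0),):pass
c=lambda u,v:((u+.5)/3+200-.5,(v+.5)/3+100-.5)
for u,v in((208,330),(452,330),(330,183)):
    p=plane('wrist',*c(u,v),.044,T); d=(p[:2]-ORG); y=np.radians(YAW); print(p.round(4),(d@[np.cos(y),np.sin(y)]).round(4),(d@[-np.sin(y),np.cos(y)]).round(4))
d=tool()[0][:2]-ORG;print(d@[np.cos(y),np.sin(y)],d@[-np.sin(y),np.cos(y)])
table([-66])
E
```

```text
[0.4681 0.3916 0.0272] [-3.100e-03 -6.525e-01  7.578e-01  5.000e-04] [ 1.19 -0.61 -0.83]
[0.4681 0.3919 0.0272] [-3.000e-03 -6.524e-01  7.579e-01  5.000e-04] [ 0.36 -0.3  -0.13]
[0.4682 0.3922 0.0273] [-2.900e-03 -6.524e-01  7.579e-01  5.000e-04] [ 0.33 -0.25  0.62]
[0.4856 0.3567 0.044 ] -0.0017 0.0622
[0.4468 0.3626 0.044 ] -0.041 0.0623
[0.4625 0.3363 0.044 ] -0.0216 0.0386
-0.02413698577239101 0.09495013537210574
-66 lin cm [ 0.43 -0.14 -0.16] rot deg [ 0.25 -0.2   0.06]
```

```bash
python3 -c "
from h import *
table([-67,-63,-59,-55,-51,-47,-43,-39,-35,-31,-27,-23,-19],35,.0293)"
```

```text
-67 lin cm [ 0.03 -0.14 -0.19] rot deg [ 0.25 -0.2   0.06]
-63 lin cm [ 0.43 -0.14 -0.19] rot deg [ 0.25 -0.2   0.06]
-59 lin cm [ 0.83 -0.14 -0.19] rot deg [ 0.25 -0.2   0.06]
-55 lin cm [ 1.23 -0.14 -0.19] rot deg [ 0.25 -0.2   0.06]
-51 lin cm [ 1.63 -0.08 -0.19] rot deg [ 0.25 -0.2  -0.98]
-47 lin cm [ 2.04  0.16 -0.19] rot deg [ 0.26 -0.19 -5.15]
-43 lin cm [ 2.47  0.36 -0.18] rot deg [ 0.27 -0.18 -9.32]
-39 lin cm [ 2.91  0.53 -0.18] rot deg [  0.27  -0.17 -13.48]
-35 lin cm [ 3.36  0.67 -0.18] rot deg [  0.28  -0.16 -17.65]
-31 lin cm [ 3.83  0.77 -0.18] rot deg [  0.29  -0.15 -21.82]
-27 lin cm [ 4.29  0.84 -0.18] rot deg [  0.29  -0.14 -25.98]
-23 lin cm [ 4.77  0.88 -0.17] rot deg [  0.3   -0.13 -30.15]
-19 lin cm [ 5.24  0.88 -0.17] rot deg [  0.3   -0.12 -34.32]
```

```bash
python3 -m handwheel '[{"grip":0,"linear":[0.2,-0.1,-0.2],"rotation":[0.2,-0.2,0]},{"grip":0,"linear":[0.5,-0.1,-0.2],"rotation":[0.2,-0.2,0]},{"grip":0,"linear":[0.8,-0.1,-0.2],"rotation":[0.2,-0.2,0]},{"grip":0,"linear":[1.2,-0.1,-0.2],"rotation":[0.2,-0.2,0]},{"grip":0,"linear":[1.6,-0.1,-0.2],"rotation":[0.2,-0.2,-1]},{"grip":0,"linear":[2.0,0.15,-0.2],"rotation":[0.2,-0.2,-5]},{"grip":0,"linear":[2.45,0.35,-0.2],"rotation":[0.2,-0.2,-9]},{"grip":0,"linear":[2.9,0.5,-0.2],"rotation":[0.2,-0.2,-13]},{"grip":0,"linear":[3.35,0.65,-0.2],"rotation":[0.2,-0.2,-17.5]},{"grip":0,"linear":[3.8,0.75,-0.2],"rotation":[0.2,-0.2,-22]}]'
python3 - <<'E'
from h import *
p,r=tool(); np.save('w6.npy',np.r_[p,r.as_quat()]); im=snap('wrist','w6.png')
table([-31],35,.0293)
cv2.imwrite('pics/w6c.png',cv2.resize(im[100:300,200:440,::-1],None,fx=3,fy=3,interpolation=cv2.INTER_CUBIC))
E
```

```text
time_s: 5.7
eef_pos: [0.4549, 0.3555, 0.0295]
eef_rot: [0.0, 0.787, -0.617, -0.001]
wrist_force: [-0.4, 0.3, 0.4]
opening: 0.003
-31 lin cm [-0.07 -0.07 -0.  ] rot deg [0.14 0.04 0.72]
```

View pics/w6c.png

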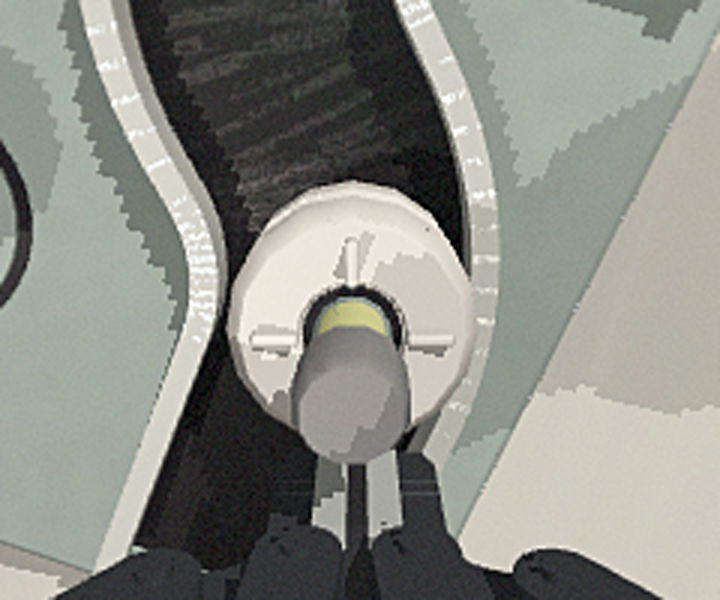

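```bash
python3 -c "
from h import *
table([-31,-27,-23,-19,-15,-11,-7,-3,1,5,9,13],35,.0293)"
```

```text
-31 lin cm [-0.07 -0.07 -0.  ] rot deg [0.14 0.04 0.72]
-27 lin cm [ 0.33  0.18 -0.  ] rot deg [ 0.14  0.04 -3.45]
-23 lin cm [ 0.76  0.39 -0.  ] rot deg [ 0.13  0.05 -7.62]
-19 lin cm [ 1.19  0.58 -0.  ] rot deg [  0.13   0.05 -11.78]
-15 lin cm [ 1.64  0.73 -0.  ] rot deg [  0.13   0.06 -15.95]
-11 lin cm [ 2.1   0.85 -0.  ] rot deg [  0.13   0.06 -20.12]
-7 lin cm [ 2.57  0.93 -0.  ] rot deg [  0.13   0.07 -24.28]
-3 lin cm [ 3.01  0.92 -0.  ] rot deg [  0.12   0.07 -27.41]
1 lin cm [ 3.37  0.74 -0.  ] rot deg [  0.12   0.07 -27.41]
5 lin cm [ 3.69  0.5  -0.  ] rot deg [  0.13   0.07 -26.37]
9 lin cm [ 3.95  0.1  -0.01] rot deg [  0.13   0.06 -22.2 ]
13 lin cm [ 4.24 -0.27 -0.01] rot deg [  0.13   0.06 -18.03]
```

```bash
python3 -m handwheel '[{"grip":0,"linear":[0.3,0.1,0],"rotation":[0.1,0,-3]},{"grip":0,"linear":[0.7,0.3,0],"rotation":[0.1,0,-7]},{"grip":0,"linear":[1.15,0.5,0],"rotation":[0.1,0,-11]},{"grip":0,"linear":[1.6,0.65,0],"rotation":[0.1,0,-15.5]},{"grip":0,"linear":[2.05,0.8,0],"rotation":[0.1,0,-20]},{"grip":0,"linear":[2.5,0.9,0],"rotation":[0.1,0,-24]},{"grip":0,"linear":[2.95,0.9,0],"rotation":[0.1,0,-27.4]},{"grip":0,"linear":[3.2,0.8,0],"rotation":[0.1,0,-27.4]},{"grip":0,"linear":[3.4,0.7,0],"rotation":[0.1,0,-27.4]}]'
python3 - <<'E'
from h import *
p,r=tool(); np.save('w7.npy',np.r_[p,r.as_quat()]); im=snap('wrist','w7.png')
table([1],35,.0293)
cv2.imwrite('pics/w7c.png',cv2.resize(im[100:300,200:440,::-1],None,fx=3,fy=3,interpolation=cv2.INTER_CUBIC))
E
```

```text
time_s: 6.5
eef_pos: [0.4186, 0.3701, 0.0184]
eef_rot: [0.021, 0.89, -0.453, 0.049]
wrist_force: [0.3, -0.1, 0.5]
opening: 0.003
1 lin cm [ 6.32 -0.05 -0.42] rot deg [-0.16 -6.11 -5.38]
```

View pics/w7c.png

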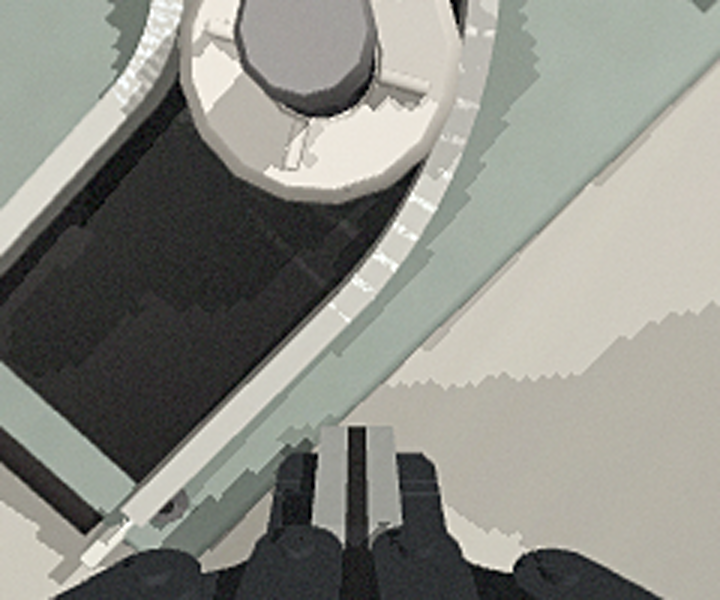

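```bash
python3 - <<'E'
from h import *
o=status.get_obs(); print(o['time_s'],o['q'].round(3),o['dq'].round(3),o['eef_pos'].round(4),o['wrist_force'].round(2))
E
```

```text
6.55 [ 0.574  0.437  1.771 -0.133  0.924 -3.117] [-0.016 -0.001 -0.006 -0.006  0.005 -0.004] [0.4185 0.3706 0.0184] [ 0.39 -0.14 -0.22]
```

```bash
python3 -m handwheel '[{"grip":0,"linear":[0,0,-1],"rotation":[0,0,0]},{"grip":0,"linear":[0,0,-2],"rotation":[0,0,0]},{"grip":0,"linear":[0,0,-3],"rotation":[0,0,0]},{"grip":0,"linear":[0,0,-3],"rotation":[0,0,0]}]'
python3 - <<'E'
from h import *
o=status.get_obs(); print(o['time_s'],o['q'].round(3))
p,r=tool();print(r.as_matrix().round(3))
E
```

```text
time_s: 6.88
eef_pos: [0.4191, 0.3741, 0.0518]
eef_rot: [0.019, 0.889, -0.454, 0.052]
wrist_force: [0.6, 0.0, 0.9]
opening: 0.001
6.8833 [ 0.58   0.383  1.761 -0.13   0.982 -3.117]
[[ 0.583 -0.809  0.075]
 [-0.805 -0.587 -0.08 ]
 [ 0.109 -0.014 -0.994]]
```

```bash
python3 - <<'E'
from h import *
p,h=tcp_for(-31,60,.11); print(p,h); goto([.4191,.3741,.11],-72); goto(p,-72)
E
```

```text
[0.44930462 0.38004234 0.11      ] -76.72701903369494
lin cm [ 0.63 -0.08 -5.78] rot deg [-1.76 -6.07 17.91]
lin cm [ 1.91 -2.88 -5.6 ] rot deg [-1.76 -6.07 17.91]
```

```bash
python3 -m handwheel '[{"grip":0,"linear":[0,0,-2.5],"rotation":[0,-2,6]},{"grip":0,"linear":[0.6,0,-5],"rotation":[-1,-4,12]},{"grip":0,"linear":[1.2,-1.5,-5.6],"rotation":[-1.8,-6,18]},{"grip":0,"linear":[1.9,-2.9,-5.6],"rotation":[-1.8,-6,18]},{"grip":0,"linear":[1.9,-2.9,-5.6],"rotation":[-1.8,-6,18]},{"grip":0,"linear":[1.9,-2.9,-5.6],"rotation":[-1.8,-6,18]},{"grip":0,"linear":[1.9,-2.9,-5.6],"rotation":[-1.8,-6,18]}]'
python3 - <<'E'
from h import *
o=status.get_obs(); print(o['time_s'],o['q'].round(3))
p,r=tool(); np.save('w8.npy',np.r_[p,r.as_quat()]); im=snap('wrist','w8.png'); goto(p,-72)
snap('top','top8.png')
E
```

```text
time_s: 7.47
eef_pos: [0.4466, 0.3788, 0.1059]
eef_rot: [0.004, 0.809, -0.588, -0.001]
wrist_force: [-0.5, -0.1, 0.5]
opening: -0.003
7.4667 [ 5.020e-01  3.490e-01  1.671e+00 -2.000e-03  1.129e+00 -2.952e+00]
lin cm [ 0.02 -0.03 -0.02] rot deg [ 0.44 -0.18 -0.02]
```

View pics/w8.png

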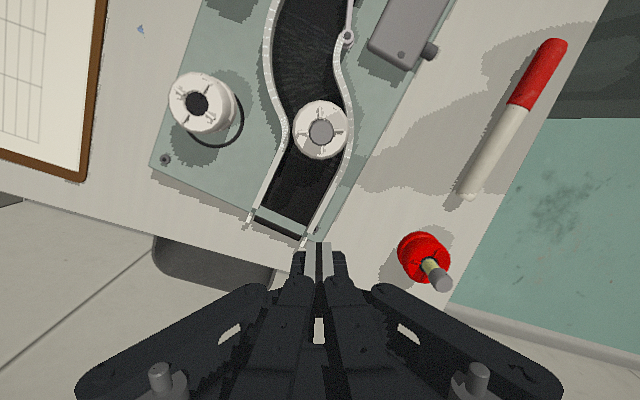

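```bash
cat >> h.py <<'E'
def loc(p):
    d=(np.asarray(p)[:2]-ORG); y=np.radians(YAW); return np.array([d@[np.cos(y),np.sin(y)],d@[-np.sin(y),np.cos(y)]])*1000
def hmax(p): 
    r=np.hypot(p[0],p[1]); return np.degrees(np.arctan2(p[1],p[0])-np.arcsin(.117/r))-95.5
def tab2(ss,back=35,z=.0293,off=0):
    for s in ss:
        c,h=lane(s,off)
        for _ in range(5):
            H=min(h,hm) if _ else h
            a=np.radians(H); p=np.array([*(c-back/1000*np.array([np.cos(a),np.sin(a)])),z]); hm=hmax(p)
        print(s,'tan %.1f H %.1f'%(h,H),end=' '); goto(p,H)
E
python3 - <<'E'
from h import *
T=wT('w8.npy')
im=cv2.imread('pics/w8.png')
for q in((320,131),(293,131),(347,131),(320,103)): print(loc(plane('wrist',*q,.044,T)).round(1))
for s in(-32,-30,-28,-26,-24): print(s,lane_local(s)[0].round(1))
tab2([-45,-35,-28,-24,-20,-16,-12,-8,-4,0,4,8,16,24,32,40,48])
E
```

```text
[-16.8  18.5]
[ 0.5 27.2]
[-34.2   9.9]
[-8.3  1.6]
-32 [-19.1  25.1]
-30 [-18.4  23.3]
-28 [-17.6  21.5]
-26 [-16.7  19.7]
-24 [-15.7  17.9]
-45 tan -91.3 H -91.3 lin cm [ 1.28 -1.34  7.64] rot deg [ 0.39 -0.25 19.3 ]
-35 tan -80.9 H -80.9 lin cm [ 2.1  -0.48  7.64] rot deg [ 0.41 -0.21  8.88]
-28 tan -73.6 H -73.6 lin cm [2.75 0.03 7.65] rot deg [ 0.42 -0.18  1.59]
-24 tan -69.4 H -69.8 lin cm [3.15 0.26 7.65] rot deg [ 0.43 -0.17 -2.2 ]
-20 tan -65.3 H -70.2 lin cm [3.55 0.2  7.65] rot deg [ 0.43 -0.17 -1.79]
-16 tan -61.1 H -70.6 lin cm [3.95 0.11 7.65] rot deg [ 0.43 -0.17 -1.38]
-12 tan -56.9 H -71.0 lin cm [ 4.34 -0.    7.65] rot deg [ 0.43 -0.17 -0.97]
-8 tan -52.8 H -71.4 lin cm [ 4.72 -0.14  7.65] rot deg [ 0.43 -0.17 -0.56]
-4 tan -48.6 H -71.8 lin cm [ 5.09 -0.31  7.65] rot deg [ 0.43 -0.17 -0.16]
0 tan -48.6 H -72.2 lin cm [ 5.46 -0.5   7.65] rot deg [ 0.43 -0.18  0.23]
4 tan -48.6 H -72.6 lin cm [ 5.82 -0.68  7.65] rot deg [ 0.43 -0.18  0.62]
8 tan -52.8 H -73.0 lin cm [ 6.2  -0.85  7.65] rot deg [ 0.43 -0.18  1.01]
16 tan -61.1 H -73.8 lin cm [ 6.97 -1.11  7.65] rot deg [ 0.42 -0.18  1.82]
24 tan -69.4 H -74.7 lin cm [ 7.77 -1.25  7.66] rot deg [ 0.42 -0.18  2.64]
32 tan -77.8 H -77.8 lin cm [ 8.58 -1.42  7.66] rot deg [ 0.42 -0.2   5.76]
40 tan -86.1 H -86.1 lin cm [ 9.45 -1.78  7.66] rot deg [ 0.4  -0.23 14.09]
48 tan -94.4 H -94.4 lin cm [10.37 -2.01  7.66] rot deg [ 0.39 -0.26 22.43]
```

```bash
python3 -m handwheel '[{"grip":0,"linear":[0.8,0,0],"rotation":[0.4,-0.2,0.5]},{"grip":0,"linear":[1.8,0,2],"rotation":[0.4,-0.2,0.5]},{"grip":0,"linear":[1.8,0,4],"rotation":[0.4,-0.2,0.5]},{"grip":0,"linear":[1.8,0,6],"rotation":[0.4,-0.2,0.5]},{"grip":0,"linear":[1.8,0,7.4],"rotation":[0.4,-0.2,0.5]},{"grip":0,"linear":[1.8,0,7.6],"rotation":[0.4,-0.2,0.5]},{"grip":0,"linear":[1.8,0,7.6],"rotation":[0.4,-0.2,0.5]},{"grip":0,"linear":[1.8,0,7.6],"rotation":[0.4,-0.2,0.5]}]'
python3 - <<'E'
from h import *
p,r=tool(); np.save('w9.npy',np.r_[p,r.as_quat()]); im=snap('wrist','w9.png')
cv2.imwrite('pics/w9c.png',cv2.resize(im[100:300,200:440,::-1],None,fx=3,fy=3,interpolation=cv2.INTER_CUBIC))
tab2([-28,-24,-20,-16,-12,-8,-4,0,4,8,12,16])
E
```

```text
time_s: 8.23
eef_pos: [0.453, 0.3618, 0.0311]
eef_rot: [-0.001, 0.806, -0.592, 0.0]
wrist_force: [-0.3, 0.3, -0.4]
opening: 0.001
-28 tan -73.6 H -73.6 lin cm [0.95 0.24 0.23] rot deg [-0.18  0.06  1.05]
-24 tan -69.4 H -69.8 lin cm [1.35 0.47 0.23] rot deg [-0.18  0.05 -2.74]
-20 tan -65.3 H -70.2 lin cm [1.75 0.41 0.23] rot deg [-0.18  0.06 -2.33]
-16 tan -61.1 H -70.6 lin cm [2.14 0.32 0.23] rot deg [-0.18  0.06 -1.92]
-12 tan -56.9 H -71.0 lin cm [2.53 0.2  0.23] rot deg [-0.18  0.06 -1.51]
-8 tan -52.8 H -71.4 lin cm [2.91 0.05 0.23] rot deg [-0.18  0.06 -1.1 ]
-4 tan -48.6 H -71.8 lin cm [ 3.28 -0.12  0.23] rot deg [-0.18  0.06 -0.7 ]
0 tan -48.6 H -72.2 lin cm [ 3.65 -0.31  0.23] rot deg [-0.18  0.06 -0.31]
4 tan -48.6 H -72.6 lin cm [ 4.01 -0.5   0.23] rot deg [-0.18  0.06  0.08]
8 tan -52.8 H -73.0 lin cm [ 4.38 -0.67  0.23] rot deg [-0.18  0.06  0.47]
12 tan -56.9 H -73.4 lin cm [ 4.77 -0.81  0.23] rot deg [-0.18  0.06  0.88]
16 tan -61.1 H -73.8 lin cm [ 5.16 -0.93  0.23] rot deg [-0.18  0.06  1.28]
```

View pics/w9c.png

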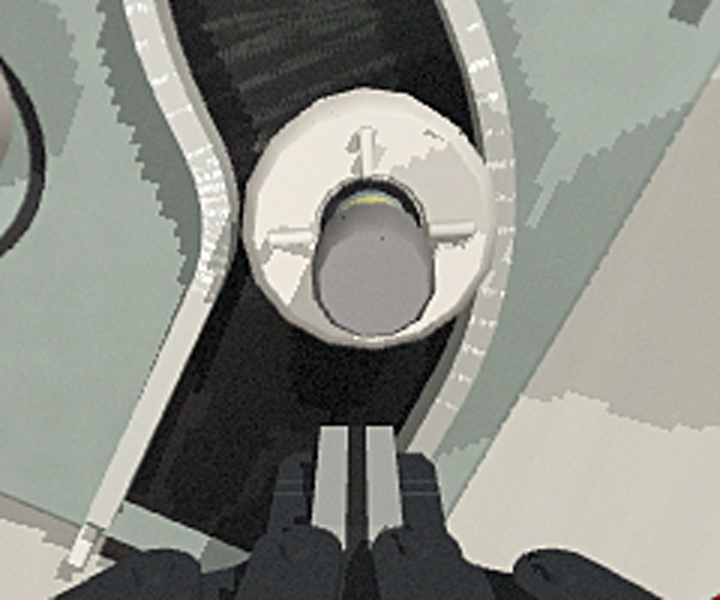

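```bash
python3 -m handwheel '[{"grip":0,"linear":[0.5,0.3,0.1],"rotation":[0,0,0]},{"grip":0,"linear":[0.9,0.5,0.2],"rotation":[0,0,0]},{"grip":0,"linear":[1.25,0.6,0.2],"rotation":[0,0,-1]},{"grip":0,"linear":[1.6,0.6,0.2],"rotation":[0,0,-1]},{"grip":0,"linear":[2.0,0.5,0.2],"rotation":[0,0,-1]},{"grip":0,"linear":[2.4,0.4,0.2],"rotation":[0,0,-1]},{"grip":0,"linear":[2.8,0.25,0.2],"rotation":[0,0,-1]},{"grip":0,"linear":[3.1,0.15,0.2],"rotation":[0,0,-0.5]}]'
python3 - <<'E'
from h import *
p,r=tool(); np.save('w10.npy',np.r_[p,r.as_quat()]); im=snap('wrist','w10.png')
cv2.imwrite('pics/w10c.png',cv2.resize(im[100:300,200:440,::-1],None,fx=3,fy=3,interpolation=cv2.INTER_CUBIC))
print(status.get_obs()['q'][5])
tab2([-8,-4,0,4,8,12,16,20,24],off=-2)
E
```

```text
time_s: 8.95
eef_pos: [0.4611, 0.3313, 0.0285]
eef_rot: [-0.001, 0.809, -0.588, 0.0]
wrist_force: [0.3, 0.7, -0.7]
opening: 0.002
-3.0401031453118548
-8 tan -52.8 H -71.5 lin cm [-0.23  0.06 -0.08] rot deg [-0.1   0.03 -0.66]
-4 tan -48.6 H -71.9 lin cm [ 0.16 -0.11 -0.08] rot deg [-0.1   0.03 -0.24]
0 tan -48.6 H -72.3 lin cm [ 0.53 -0.3  -0.08] rot deg [-0.1   0.03  0.15]
4 tan -48.6 H -72.7 lin cm [ 0.89 -0.48 -0.08] rot deg [-0.1   0.03  0.54]
8 tan -52.8 H -73.1 lin cm [ 1.25 -0.64 -0.08] rot deg [-0.1   0.03  0.92]
12 tan -56.9 H -73.5 lin cm [ 1.62 -0.78 -0.08] rot deg [-0.1   0.03  1.31]
16 tan -61.1 H -73.9 lin cm [ 2.   -0.89 -0.08] rot deg [-0.1   0.03  1.7 ]
20 tan -65.3 H -74.3 lin cm [ 2.38 -0.98 -0.08] rot deg [-0.1   0.03  2.1 ]
24 tan -69.4 H -74.7 lin cm [ 2.76 -1.04 -0.08] rot deg [-0.1   0.03  2.5 ]
```

View pics/w10c.png

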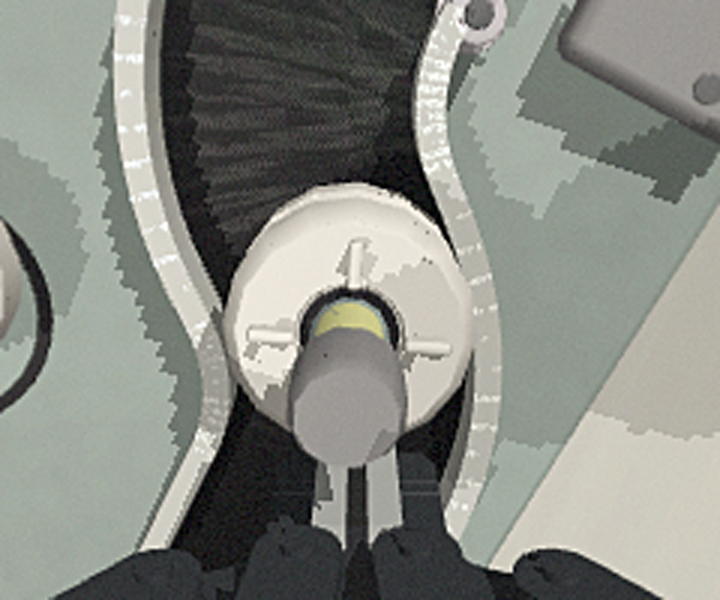

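```bash
python3 -m handwheel '[{"grip":0,"linear":[0.25,-0.15,-0.1],"rotation":[0,0,0]},{"grip":0,"linear":[0.5,-0.3,-0.1],"rotation":[0,0,0.2]},{"grip":0,"linear":[0.7,-0.4,-0.1],"rotation":[0,0,0.4]},{"grip":0,"linear":[0.9,-0.5,-0.1],"rotation":[0,0,0.6]},{"grip":0,"linear":[1.25,-0.65,-0.1],"rotation":[0,0,1]},{"grip":0,"linear":[1.6,-0.8,-0.1],"rotation":[0,0,1.3]},{"grip":0,"linear":[2.0,-0.9,-0.1],"rotation":[0,0,1.7]}]'
python3 - <<'E'
from h import *
p,r=tool(); np.save('w11.npy',np.r_[p,r.as_quat()]); im=snap('wrist','w11.png')
cv2.imwrite('pics/w11c.png',cv2.resize(im[100:300,200:440,::-1],None,fx=3,fy=3,interpolation=cv2.INTER_CUBIC))
print(status.get_obs()['q'][5])
tab2([12,16,20,24,28,32,36,40,44,48,52],off=0)
E
```

```text
time_s: 9.58
eef_pos: [0.4756, 0.3153, 0.0294]
eef_rot: [-0.001, 0.8, -0.6, 0.0]
wrist_force: [0.6, 0.7, -0.4]
opening: -0.002
-3.0479832846497956
12 tan -56.9 H -73.4 lin cm [-0.44 -0.08  0.01] rot deg [-0.08  0.02 -0.4 ]
16 tan -61.1 H -73.8 lin cm [-0.05 -0.2   0.01] rot deg [-0.08  0.02  0.  ]
20 tan -65.3 H -74.2 lin cm [ 0.34 -0.3   0.01] rot deg [-0.08  0.02  0.41]
24 tan -69.4 H -74.7 lin cm [ 0.74 -0.37  0.01] rot deg [-0.08  0.02  0.82]
28 tan -73.6 H -75.1 lin cm [ 1.14 -0.41  0.01] rot deg [-0.08  0.02  1.23]
32 tan -77.8 H -77.8 lin cm [ 1.54 -0.57  0.01] rot deg [-0.08  0.03  3.94]
36 tan -81.9 H -81.9 lin cm [ 1.97 -0.78  0.01] rot deg [-0.08  0.03  8.11]
40 tan -86.1 H -86.1 lin cm [ 2.41 -0.96  0.01] rot deg [-0.08  0.03 12.27]
44 tan -90.3 H -90.3 lin cm [ 2.86 -1.1   0.01] rot deg [-0.08  0.03 16.44]
48 tan -94.4 H -94.4 lin cm [ 3.32 -1.22  0.01] rot deg [-0.08  0.04 20.61]
52 tan -98.6 H -98.6 lin cm [ 3.79 -1.3   0.01] rot deg [-0.08  0.04 24.77]
```

View pics/w11c.png

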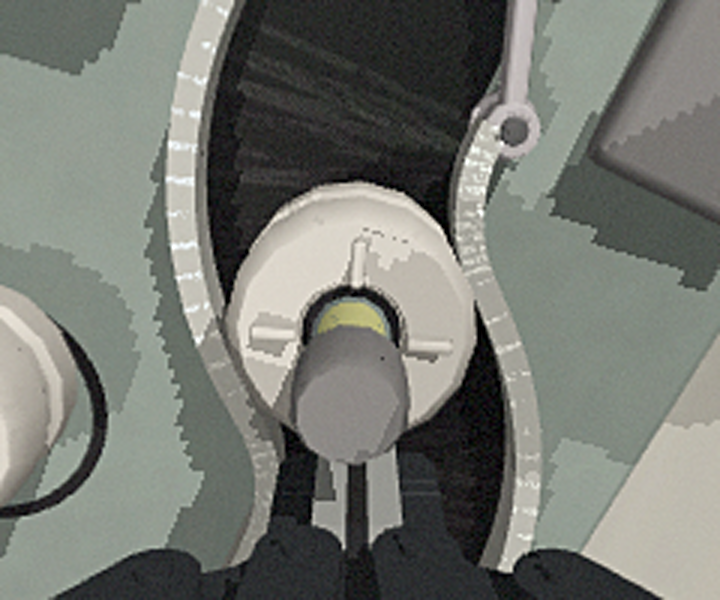

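```bash
python3 -m handwheel '[{"grip":0,"linear":[0.3,-0.2,0],"rotation":[0,0,0.4]},{"grip":0,"linear":[0.7,-0.35,0],"rotation":[0,0,0.8]},{"grip":0,"linear":[1.1,-0.45,0],"rotation":[0,0,1.5]},{"grip":0,"linear":[1.5,-0.6,0],"rotation":[0,0,4]},{"grip":0,"linear":[1.95,-0.8,0],"rotation":[0,0,8]},{"grip":0,"linear":[2.4,-0.95,0],"rotation":[0,0,12]}]'
python3 - <<'E'
from h import *
p,r=tool(); np.save('w12.npy',np.r_[p,r.as_quat()]); im=snap('wrist','w12.png')
cv2.imwrite('pics/w12c.png',cv2.resize(im[100:300,200:440,::-1],None,fx=3,fy=3,interpolation=cv2.INTER_CUBIC))
tab2([36,40,44,48,52,56,60,64,68,72,76,80],off=0)
E
```

```text
time_s: 10.13
eef_pos: [0.4914, 0.2947, 0.0294]
eef_rot: [-0.001, 0.731, -0.682, 0.0]
wrist_force: [0.6, 0.7, 0.3]
opening: 0.001
36 tan -81.9 H -81.9 lin cm [-0.4   0.28  0.02] rot deg [-0.09  0.04 -4.31]
40 tan -86.1 H -86.1 lin cm [-0.01  0.01  0.02] rot deg [-0.09  0.04 -0.14]
44 tan -90.3 H -90.3 lin cm [ 0.4  -0.23  0.02] rot deg [-0.09  0.04  4.03]
48 tan -94.4 H -94.4 lin cm [ 0.82 -0.44  0.02] rot deg [-0.08  0.05  8.19]
52 tan -98.6 H -98.6 lin cm [ 1.26 -0.62  0.02] rot deg [-0.08  0.05 12.36]
56 tan -98.6 H -98.6 lin cm [ 1.65 -0.53  0.02] rot deg [-0.08  0.05 12.36]
60 tan -98.6 H -98.6 lin cm [ 2.04 -0.45  0.02] rot deg [-0.08  0.05 12.36]
64 tan -98.6 H -98.6 lin cm [ 2.43 -0.36  0.02] rot deg [-0.08  0.05 12.36]
68 tan -98.6 H -98.6 lin cm [ 2.82 -0.27  0.02] rot deg [-0.08  0.05 12.36]
72 tan -98.6 H -98.6 lin cm [ 3.21 -0.19  0.02] rot deg [-0.08  0.05 12.36]
76 tan -98.6 H -98.6 lin cm [ 3.6  -0.1   0.01] rot deg [-0.08  0.05 12.36]
80 tan -98.6 H -98.6 lin cm [ 3.99 -0.02  0.01] rot deg [-0.08  0.05 12.36]
```

View pics/w12c.png

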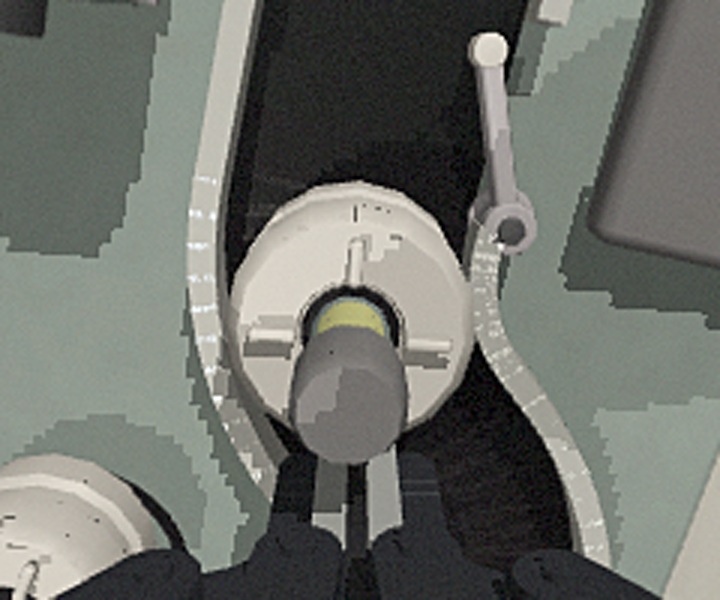

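```bash
python3 -m handwheel '[{"grip":0,"linear":[0.4,-0.2,0],"rotation":[0,0,4]},{"grip":0,"linear":[0.8,-0.4,0],"rotation":[0,0,8]},{"grip":0,"linear":[1.2,-0.6,0],"rotation":[0,0,12]},{"grip":0,"linear":[1.5,-0.55,0],"rotation":[0,0,12.4]},{"grip":0,"linear":[1.75,-0.5,0],"rotation":[0,0,12.4]},{"grip":0,"linear":[2.0,-0.45,0],"rotation":[0,0,12.4]}]'
python3 - <<'E'
from h import *
p,r=tool(); np.save('w13.npy',np.r_[p,r.as_quat()]); im=snap('wrist','w13.png')
cv2.imwrite('pics/w13c.png',cv2.resize(im[100:300,200:440,::-1],None,fx=3,fy=3,interpolation=cv2.INTER_CUBIC))
print(loc(p))
tab2([60,64,68,72,76,80,84,88,92,96,100,102.6],off=0)
E
```

```text
time_s: 10.68
eef_pos: [0.497, 0.2753, 0.0294]
eef_rot: [0.001, -0.656, 0.755, 0.0]
wrist_force: [0.4, 0.0, -0.7]
opening: -0.003
[ 21.67853261 -16.58774191]
60 tan -98.6 H -98.6 lin cm [ 0.08 -0.11 -0.  ] rot deg [-0.03  0.05  0.55]
64 tan -98.6 H -98.6 lin cm [ 0.48 -0.11 -0.  ] rot deg [-0.03  0.05  0.55]
68 tan -98.6 H -98.6 lin cm [ 0.88 -0.1  -0.  ] rot deg [-0.03  0.05  0.55]
72 tan -98.6 H -98.6 lin cm [ 1.28 -0.1  -0.  ] rot deg [-0.03  0.05  0.55]
76 tan -98.6 H -98.6 lin cm [ 1.68 -0.09 -0.  ] rot deg [-0.03  0.05  0.55]
80 tan -98.6 H -98.6 lin cm [ 2.08 -0.09 -0.  ] rot deg [-0.03  0.05  0.55]
84 tan -98.6 H -98.6 lin cm [ 2.48 -0.09 -0.  ] rot deg [-0.03  0.05  0.55]
88 tan -98.6 H -98.6 lin cm [ 2.88 -0.08 -0.  ] rot deg [-0.03  0.05  0.55]
92 tan -98.6 H -98.6 lin cm [ 3.28 -0.08 -0.  ] rot deg [-0.03  0.05  0.55]
96 tan -98.6 H -98.6 lin cm [ 3.68 -0.08 -0.  ] rot deg [-0.03  0.05  0.55]
100 tan -98.6 H -98.6 lin cm [ 4.08 -0.07 -0.  ] rot deg [-0.03  0.05  0.55]
102.6 tan -98.6 H -98.6 lin cm [ 4.34 -0.07 -0.  ] rot deg [-0.03  0.05  0.55]
```

View pics/w13c.png

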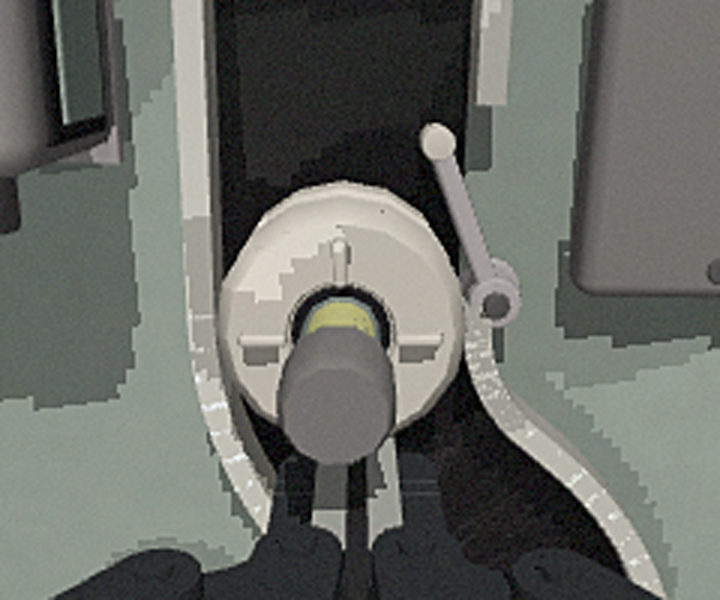

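```bash
python3 -m handwheel '[{"grip":0,"linear":[0.25,-0.1,0],"rotation":[0,0,0.5]},{"grip":0,"linear":[0.5,-0.2,0],"rotation":[0,0,0.5]},{"grip":0,"linear":[0.75,-0.25,0],"rotation":[0,0,0.5]},{"grip":0,"linear":[1.0,-0.25,0],"rotation":[0,0,0.5]},{"grip":0,"linear":[1.25,-0.25,0],"rotation":[0,0,0.5]},{"grip":0,"linear":[1.5,-0.25,0],"rotation":[0,0,0.5]},{"grip":0,"linear":[1.75,-0.25,0],"rotation":[0,0,0.5]},{"grip":0,"linear":[2.0,-0.25,0],"rotation":[0,0,0.5]}]'
python3 - <<'E'
from h import *
p,r=tool(); np.save('w14.npy',np.r_[p,r.as_quat()]); im=snap('wrist','w14.png')
cv2.imwrite('pics/w14c.png',cv2.resize(im[100:300,200:440,::-1],None,fx=3,fy=3,interpolation=cv2.INTER_CUBIC))
print(loc(p))
tab2([80,84,102.6],off=0)
E
```

```text
time_s: 11.4
eef_pos: [0.497, 0.2554, 0.0296]
eef_rot: [0.001, -0.652, 0.758, 0.0]
wrist_force: [0.6, 2.0, 1.4]
opening: -0.003
[ 24.68920527 -36.22613083]
80 tan -98.6 H -98.6 lin cm [0.1  0.19 0.02] rot deg [-0.06  0.08 -0.06]
84 tan -98.6 H -98.6 lin cm [0.5  0.19 0.02] rot deg [-0.06  0.08 -0.06]
102.6 tan -98.6 H -98.6 lin cm [2.36 0.18 0.02] rot deg [-0.06  0.08 -0.06]
```

View pics/w14c.png

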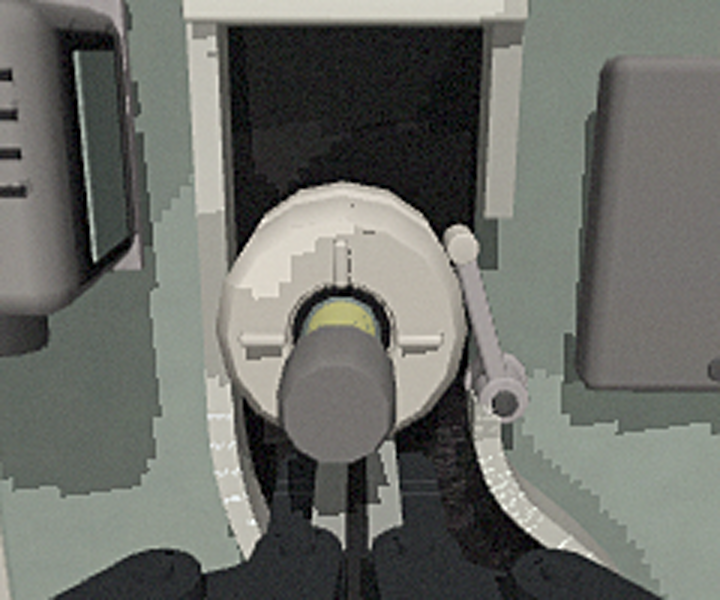

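```bash
python3 -m handwheel '[{"grip":0,"linear":[0.2,-0.05,0],"rotation":[0,0,0]},{"grip":0,"linear":[0.4,-0.1,0],"rotation":[0,0,0]},{"grip":0,"linear":[0.6,-0.15,0],"rotation":[0,0,0]},{"grip":0,"linear":[0.8,-0.15,0],"rotation":[0,0,0]},{"grip":0,"linear":[1.0,-0.15,0],"rotation":[0,0,0]},{"grip":0,"linear":[1.2,-0.15,0],"rotation":[0,0,0]},{"grip":0,"linear":[1.4,-0.15,0],"rotation":[0,0,0]}]'
python3 - <<'E'
from h import *
p,r=tool(); np.save('w15.npy',np.r_[p,r.as_quat()]); im=snap('wrist','w15.png')
cv2.imwrite('pics/w15c.png',cv2.resize(im[100:300,200:440,::-1],None,fx=3,fy=3,interpolation=cv2.INTER_CUBIC))
print(loc(p))
tab2([102.6],off=0)
E
```

```text
time_s: 12.03
eef_pos: [0.496, 0.241, 0.0293]
eef_rot: [0.001, -0.652, 0.758, 0.0]
wrist_force: [-0.4, 1.3, 0.5]
opening: 0.001
[ 25.91024814 -50.63277051]
102.6 tan -98.6 H -98.6 lin cm [ 0.93  0.31 -0.01] rot deg [-0.02  0.04 -0.06]
```

View pics/w15c.png

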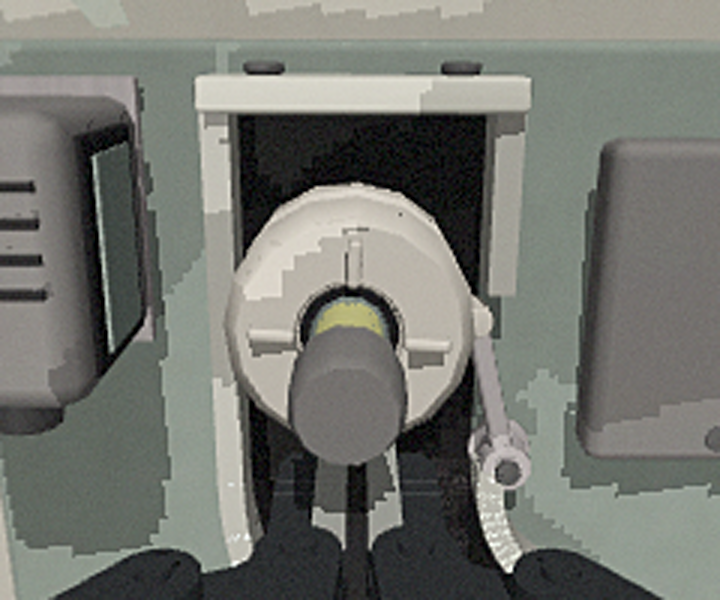

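```bash
python3 - <<'E'
from h import *
T=wT('w15.npy'); c=lambda u,v:((u+.5)/3+200-.5,(v+.5)/3+100-.5)
print('stop',loc(plane('wrist',*c(360,110),.030,T)),'puck front',loc(plane('wrist',*c(352,183),.044,T)), loc(plane('wrist',*c(230,320),.044,T)),loc(plane('wrist',*c(473,320),.044,T)))
E
```

```text
stop [  23.64808706 -116.85721805] puck front [  24.94865059 -106.77594937] [ 44.86427119 -84.54815187] [  5.35099274 -84.47327535]
```

```bash
python3 -m handwheel '[{"grip":0,"linear":[0.15,0,0],"rotation":[0,0,0]},{"grip":0,"linear":[0.3,0,0],"rotation":[0,0,0]},{"grip":0,"linear":[0.45,0,0],"rotation":[0,0,0]},{"grip":0,"linear":[0.6,0,0],"rotation":[0,0,0]},{"grip":0,"linear":[0.75,0,0],"rotation":[0,0,0]},{"grip":0,"linear":[0.75,0,0],"rotation":[0,0,0]}]'
python3 - <<'E'
from h import *
p,r=tool(); np.save('w16.npy',np.r_[p,r.as_quat()]); im=snap('wrist','w16.png')
cv2.imwrite('pics/w16c.png',cv2.resize(im[100:300,200:440,::-1],None,fx=3,fy=3,interpolation=cv2.INTER_CUBIC))
print(loc(p))
tab2([102.6],off=0)
E
```

```text
time_s: 12.58
eef_pos: [0.4949, 0.2335, 0.0293]
eef_rot: [0.001, -0.652, 0.759, 0.0]
wrist_force: [-0.1, 0.1, 0.4]
opening: 0.004
[ 25.9363688  -58.16199853]
102.6 tan -98.6 H -98.6 lin cm [0.23 0.32 0.  ] rot deg [-0.05  0.06 -0.07]
```

View pics/w16c.png

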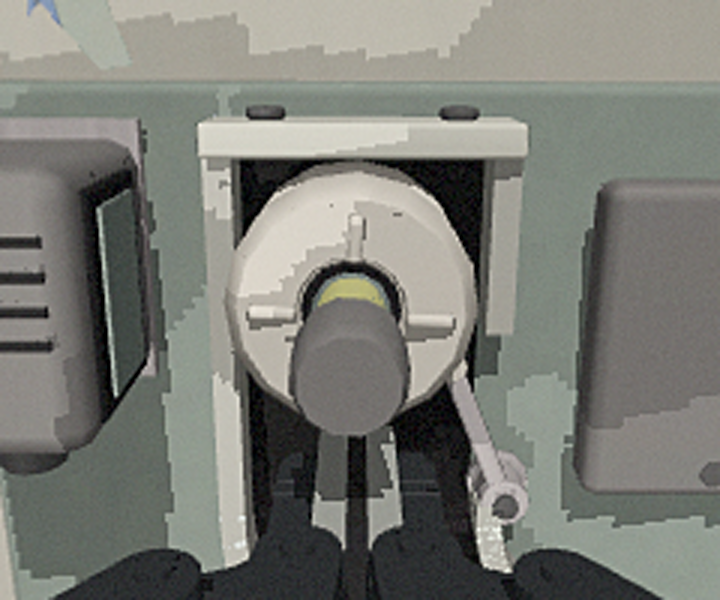

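```bash
python3 - <<'E'
from h import *
T=wT('w16.npy'); c=lambda u,v:((u+.5)/3+200-.5,(v+.5)/3+100-.5)
print('stop',loc(plane('wrist',*c(360,157),.030,T)),'puck front',loc(plane('wrist',*c(352,162),.044,T)), loc(plane('wrist',*c(228,300),.044,T)),loc(plane('wrist',*c(477,300),.044,T)))
E
```

```text
stop [  23.66845802 -116.60560655] puck front [  24.95276435 -117.52955771] [ 45.04297908 -95.47969734] [  4.86344812 -95.39566472]
```

```bash
python3 -m handwheel '[{"grip":0,"linear":[-0.3,0,0],"rotation":[0,0,0]},{"grip":0,"linear":[-0.6,0,0],"rotation":[0,0,0]},{"grip":0,"linear":[-1,0,-1.5],"rotation":[0,0,0]},{"grip":0,"linear":[-1.5,0,-4],"rotation":[0,0,0]},{"grip":0,"linear":[-2,0,-7],"rotation":[0,0,0]},{"grip":0,"linear":[-3,0,-10],"rotation":[0,0,0]},{"grip":0,"linear":[-3,0,-10],"rotation":[0,0,0]},{"grip":0,"linear":[-3,0,-10],"rotation":[0,0,0]},{"grip":0,"linear":[-3,0,-10],"rotation":[0,0,0]}]'
python3 - <<'E'
from h import *
p,r=tool(); np.save('w17.npy',np.r_[p,r.as_quat()]); im=snap('wrist','w17.png')
cv2.imwrite('pics/w17c.png',cv2.resize(im[30:230,200:440,::-1],None,fx=3,fy=3,interpolation=cv2.INTER_CUBIC))
E
```

```text
time_s: 13.38
eef_pos: [0.499, 0.2635, 0.1289]
eef_rot: [0.0, -0.652, 0.758, 0.0]
wrist_force: [0.3, 0.7, -0.1]
opening: -0.0
```

View pics/w17c.png

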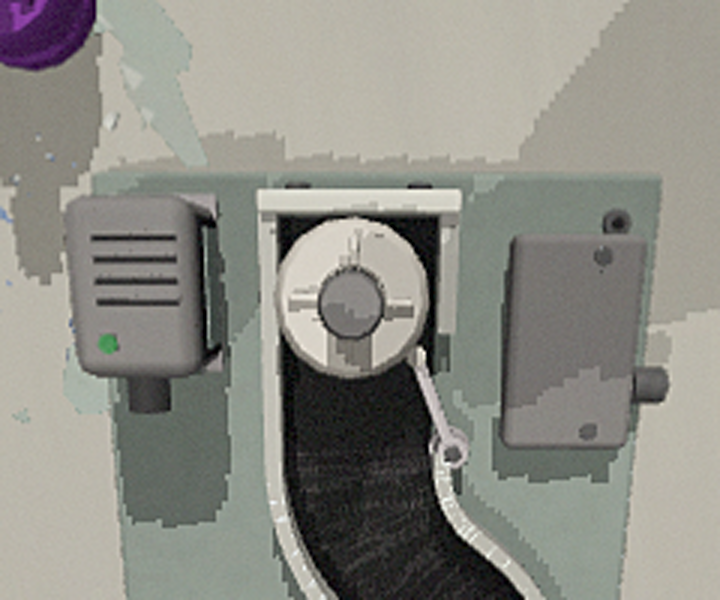

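```bash
python3 - <<'E'
from h import *
c=lambda u,v:((u+.5)/3+200-.5,(v+.5)/3+30-.5)
T=wT('w17.npy')
L=lambda q,z:loc(plane('wrist',*c(*q),z,T)).round(1)
print('stop inner',L((350,214),.030),'puck front',L((352,217),.044),'L',L((278,297),.044),'R',L((428,297),.044))
a=L((453,453),.022);b=L((419,356),.022);print('pawl now',a,b,np.degrees(np.arctan2(*(b-a))))
T=wT('w2.npy'); c=lambda u,v:((u+.5)/2.1+200-.5,(v+.5)/2.1-.5)
a=L((264,290),.022);b=L((243,233),.022);print('pawl start',a,b,np.degrees(np.arctan2(*(b-a))))
T=wT('w14.npy'); c=lambda u,v:((u+.5)/3+200-.5,(v+.5)/3+100-.5)
a=L((503,400),.022);b=L((460,245),.022);print('pawl w14',a,b,np.degrees(np.arctan2(*(b-a))))
T=wT('w13.npy')
a=L((496,300),.022);b=L((437,140),.022);print('pawl w13',a,b,np.degrees(np.arctan2(*(b-a))))
E
```

```text
stop inner [  25.5 -115.9] puck front [  24.9 -114.4] L [ 44.5 -94.5] R [  4.8 -94.4]
pawl now [ -5.9 -47.2] [  5.2 -76.6] 159.3159197320532
pawl start [ -5.6 -47.8] [  6.  -76.9] 158.26651671716934
pawl w14 [ -5.7 -46.3] [  3.9 -77.5] 162.89727103094762
pawl w13 [ -6.  -47.6] [  6.3 -77.2] 157.43513458343512
```

```bash
python3 - <<'E'
from h import *
y=np.radians(YAW);c,s=np.cos(y),np.sin(y)
q=np.array([.015,-.010]); p=ORG+[c*q[0]-s*q[1],s*q[0]+c*q[1]]
print(p);goto([*p,.075],-98.6)
E
```

```text
[0.49133599 0.28276941]
lin cm [-1.83  0.99  5.31] rot deg [ 0.07  0.01 -0.04]
```

```bash
python3 -m handwheel '[{"grip":0,"linear":[-1,0.5,0],"rotation":[0,0,0]},{"grip":0,"linear":[-1.8,1,1],"rotation":[0,0,0]},{"grip":0,"linear":[-1.8,1,3],"rotation":[0,0,0]},{"grip":0,"linear":[-1.8,1,5],"rotation":[0,0,0]},{"grip":0,"linear":[-1.8,1,5.3],"rotation":[0,0,0]},{"grip":0,"linear":[-1.8,1,5.3],"rotation":[0,0,0]},{"grip":0,"linear":[-1.8,1,5.3],"rotation":[0,0,0]}]'
python3 - <<'E'
from h import *
p,r=tool(); np.save('w18.npy',np.r_[p,r.as_quat()]); im=snap('wrist','w18.png')
cv2.imwrite('pics/w18c.png',cv2.resize(im[40:240,200:440,::-1],None,fx=3,fy=3,interpolation=cv2.INTER_CUBIC))
E
```

```text
time_s: 14.02
eef_pos: [0.4919, 0.2831, 0.076]
eef_rot: [0.0, -0.652, 0.758, 0.0]
wrist_force: [-1.1, -0.4, -0.3]
opening: 0.003
```

View pics/w18c.png

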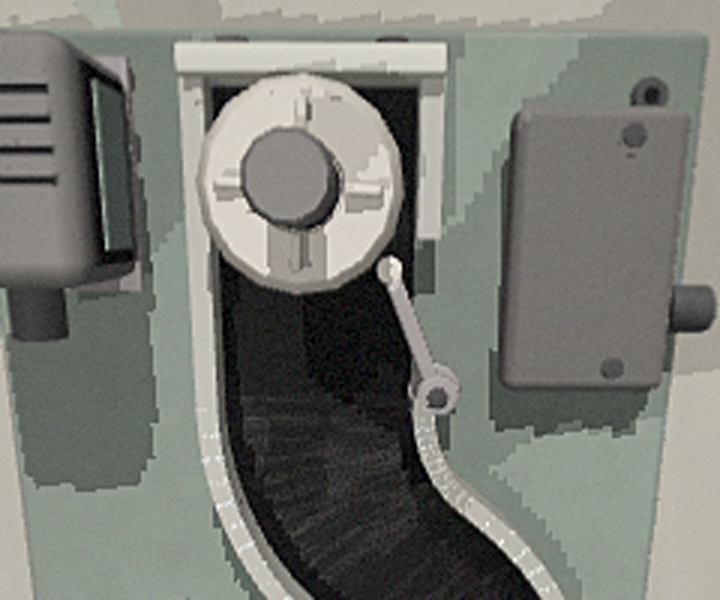

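```bash
python3 - <<'E'
from h import *
c=lambda u,v:((u+.5)/3+200-.5,(v+.5)/3+40-.5)
T=wT('w18.npy')
L=lambda q,z:loc(plane('wrist',*c(*q),z,T)).round(1)
print('stop inner',L((430,72),.030),L((195,73),.030),'front',L((303,73),.044),'L',L((198,182),.044),'R',L((402,182),.044),'back',L((300,285),.044))
a=L((437,396),.022);b=L((390,270),.022);print('pawl now',a,b,np.degrees(np.arctan2(*(b-a))))
print('wallL',L((218,330),.026),'wallR',L((415,360),.026))
E
```

```text
stop inner [  -1.4 -116.7] [  47.1 -116.6] front [  24.  -114.2] L [ 45.2 -94.6] R [  4.8 -94.6] back [ 25.4 -74.7]
pawl now [ -5.5 -47.5] [  6.1 -76.7] 158.33404127670977
wallL [ 45.6 -63.6] wallR [  0.3 -56.7]
```

```bash
python3 -m handwheel '[{"grip":0,"linear":[-1,0,-4],"rotation":[0,0,0]},{"grip":0,"linear":[-2,0,-8],"rotation":[0,0,0]},{"grip":0,"linear":[-3,0,-12],"rotation":[0,0,0]},{"grip":0,"linear":[-3,0,-12],"rotation":[0,0,0]},{"grip":0,"linear":[-3,0,-12],"rotation":[0,0,0]},{"grip":0,"linear":[-3,0,-12],"rotation":[0,0,0]}]'
python3 - <<'E'
from h import *
p,r=tool(); np.save('w19.npy',np.r_[p,r.as_quat()]); im=snap('wrist','w19.png')
T=wT('w19.npy')
snap('scene','s19.png')
im=cv2.imread('pics/s19.png'); cv2.imwrite('pics/s19c.png',cv2.resize(im[150:325,150:450],None,fx=2.6,fy=2.6,interpolation=cv2.INTER_CUBIC))
E
```

```text
time_s: 14.57
eef_pos: [0.4968, 0.3124, 0.1973]
eef_rot: [0.001, -0.652, 0.758, -0.0]
wrist_force: [-0.1, 0.3, -0.5]
opening: -0.004
```

View pics/w19.png

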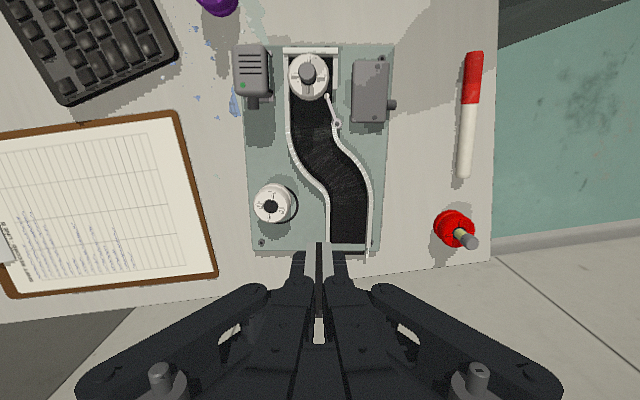

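View pics/s19c.png

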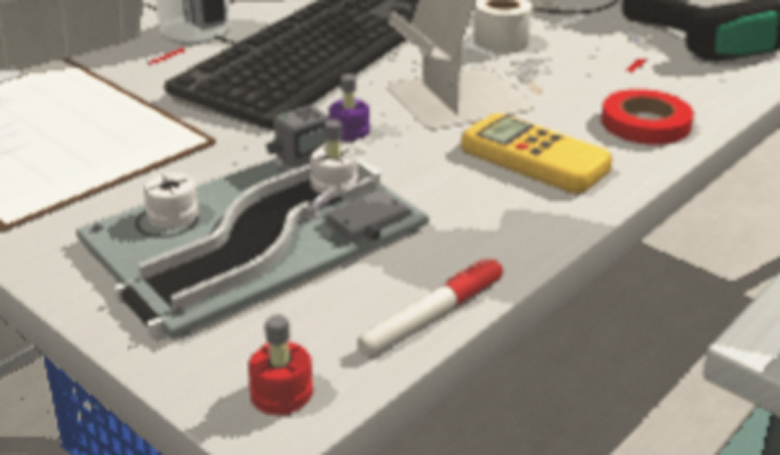

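The carrier stands upright in the bay (wrist 309,75). The spare is on its ring (wrist 272,203), and the marker, instrument and label roll look unmoved.

```bash
python3 -c "
from h import *
T=wT('w19.npy'); print(plane('wrist',270,203,.044,T))
print(ctrl.hand_in())"
```

```text
[0.55175066 0.32094258 0.044     ]
the job is handed in; nothing more can be done
None
```

The carrier is in the bay with the pawl sprung back behind it, and I handed the job in at about 14.6 s. The hand-in reports no verdict, so the checks below are my own measurements.

**What I did:** With the fingers shut and the tips just above the walls, I pushed the carrier from behind through both bends and past the pawl, at roughly 20 to 60 mm/s. As the pawl closed it sent the carrier the last few millimetres to the stop, a move I did not measure. I then backed off and lifted clear.

**Last checks:**
- **Carrier:** it stands upright. Its axis is about 2 mm sideways of the bay centre (resting against the wall) and under 1 mm short along the lane, against the 4 mm allowed.
- **Pawl:** its arm angle measures 158.3°, the same as before the push.
- **Spare carrier:** it measured within about 3 mm of where it started, which is within measuring error.
- **Other things:** the marker, instrument and label roll look unmoved in the final picture; I did not measure them.
- **Forces:** wrist readings were about 2.5 N at most and near zero at the end. The arm hung free of everything.

**What went wrong:** In the first bend the last joint reached its range limit. The arm drew back and tilted about 6°, with the tips dipping to 18 mm beside the lane wall, and no contact force showed. I lifted, went back in behind the carrier and carried on with the tool's turn limited. Through the middle of the lane the fingers therefore pushed up to about 24° off the lane's direction.

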